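Gather the fittings in the tote's orange corner over the catch tray

ROBOT

A 6-joint arm with a two-finger parallel gripper is mounted at the origin on the work surface. World frame = base frame: x ahead of the robot, y to its left, z up, the work surface at z = 0. Lengths are in m, angles in degrees, forces in N, time in s.
With the tool pointing down it reaches from about 0.275 to 0.775 m from the base axis. Payload 14.6 kg.
Tool frame: the origin (TCP) lies at the very end of the fingers, on their centre line; the grasp point (between the pads) lies 19 mm behind it; y points along the fingers, z is the direction in which the jaws open and shut, and the axes are right-handed (so a half turn about y gives the same grasp; the last joint's range is limited). The gripper opens to 85 mm and grips with 20 to 120 N. Pads are 22 mm wide; open, the fingers measure 114 mm over their backs; the gripper's body (76 mm by 85 mm) begins 54 mm behind the grasp point. The pads swing forward as they close: fully open they stand 13 mm farther back than shut.
Start: joints at [57.508, 15.075, -2.767, 72.158, 0, 81.102], TCP at [0.21, 0.481, 0.231] pointing down, gripper open.
Joint ranges: [-151.79, 151.79], [-50.71, 97.33], [-67.44, 78.34], [-121.81, 120.89], [-77.56, 73.72], [-180, 180]. Speed limits (degrees/s): [108.29, 108.29, 147.25, 159.86, 180, 180].

INTERFACE

Orientations are given as a 3x3 rotation matrix whose columns are the frame's x, y, z axes.
In Python, from bench import status, capture, get_calibration, order gives the robot as it stands.
- The arm moves only by the tool drive_tool, never from a script. Its argument "deltas" is a list of rows, each an object with "delta_pos": the shift along the tool's x, y, z in m, a list of three; "delta_rot": the turn, a rotation vector about the tool's x, y, z in rad, a list of three; "gripper": the finger opening in m, from 0 to 0.0854. In form: [{"delta_pos": [x, y, z], "delta_rot": [wx, wy, wz], "gripper": gripper}, ...]. A call has 1 to 8 rows; each row is the pose to reach, as a shift and turn from the pose commanded when the call began, along the tool's axes at that moment; what a row does not reach only later rows make up. A row lasts 1/8 s, in which the tool goes at most 62.5 mm and 10.7 degrees, less where a joint would pass 70% of its speed; a pose out of reach is approached as far as the arm can. A call with a gripper value outside its range is refused whole. The fingers move at their own pace and stop on an object; the grip force is fixed at half the most. Time passes only in rows, so rows that repeat a pose let the fingers close. It gives the time, the measured TCP pose, the force and the opening at its end, in the units of the state.
- status.sense(): the state, without advancing time (a new reading comes with each control period).
- capture(name): name is "scene" or "top"; returns (picture, depth): 384x512x3 uint8, blue, green, red; 384x512 float32, m along the optical axis (not along the pixel's ray), 0 where there is no reading.
- get_calibration(name): a dict with "fovy" (degrees; the focal length in pixels is half the picture's height over the tangent of half this angle, whatever the lens; pixels are square), "cx", "cy" (the principal point, pixels), "R" (3x3) and "t" (3): a world point X has camera coordinates R X + t. Camera axes: x right, y down, z forward; pixel columns grow to the right and rows downward; lengths in m; the calibration is good to about 2 mm. A picture is of the moment at which its call begins. get_calibration takes no time and is no camera call.
- order.job_done(): hands the job in, once; it reports no verdict.
The state is a dict: "clock": time; "joint_positions": joint angles; "joint_vel": joint speeds; "effort": joint torques, N m; "eef_pos": TCP position; "eef_rot": TCP orientation; "contact_force": force on the tool from outside, world axes, zero at the start; "wrist_torque": the same for the moment, N m; "opening": finger opening in m.
Only numpy, scipy, OpenCV 4.12 (cv2) and the standard library are available. Lean on these libraries where they do the work, as an engineer would, in place of code of your own. Each camera call takes 0.05 s, during which the arm holds its last target.

TASK

Lift the white parts tote by its blue carrying bar, carry it level over the square catch tray, and only there tilt it, by about 30 degrees, so that the orange corner is the lowest and all three loose fittings slide together into that corner. Finish while still holding the tote tilted like that, centred over the tray and clear of it in the air, with the fittings in the orange corner; spill nothing, do not touch the fittings with the fingers, and leave the bottle, the manifold block and the wrench where they are.

Things in the scene. Friction and masses are not known exactly. Their poses are not given: they have to be found in the camera images.
- tote_grip (a point): centre of the tote's blue carrying bar, to grasp: square, 18 mm wide and high, 212 mm long, along the tote's long side, 101 to 119 mm above its underside (origin at 110 mm), on a 24 mm wide, 6 mm thick upright at each end. Axes are the tote's: x along the bar, y across it, z up. The bar is rigid with the tote (about 0.55 kg with the parts), which may stand turned any way round
- tote_mid (a point): centre of the tote, a white open box 200 mm (x) by 150 mm (y) by 55 mm high with 4 mm walls and floor; the point lies half-way up the box, 27.5 mm above its underside, 82.5 mm below the bar's centre; same axes
- tote_corner (a point): the inner floor corner of the tote marked orange (orange on both walls and the floor there): at x = +96 mm, y = +71 mm in the tote's axes, 4 mm above the underside; same axes. The other three corners are white
- plug_mid (a point): centre of a steel hexagon plug, 29 mm across and 10 mm high with a steel stub of 18 mm diameter on top, 22 mm high in all, 60 g, standing loose on the tote's floor; lightly oiled, friction on the tote about 0.15
- collar_mid (a point): centre of a dark steel collar (ring), 34 mm outside, 18 mm hole, 14 mm high, 50 g, lying loose on the tote's floor; lightly oiled, friction about 0.15
- sleeve_mid (a point): centre of a aluminium sleeve with a green band, a cylinder 24 mm in diameter and 20 mm high, 45 g, standing loose on the tote's floor; lightly oiled, friction about 0.15
- tote: the same tote; origin at the centre of its underside, same axes
- tray: fixed square aluminium catch tray on the bench, 260 by 260 mm, rim 22 mm high, black mat inside; origin at the centre of its underside
- bottle: bystander: closed amber fluid bottle, 72 mm in diameter, 210 mm high, origin at the centre of its underside; to be left alone
- manifold: bystander: aluminium valve block 100 by 120 by 70 mm with two steel solenoids sticking out 66 mm to its -x side; origin at the centre of the block's underside; to be left alone
- wrench: bystander: steel wrench 190 mm long lying on the bench; to be left alone

How it is judged:
By the outcome, as a careful person would: the job done as asked, in the order asked, and still so for the second after the job is handed in, while the arm keeps its last pose, push and grip.
It also fails if it takes over 35 s, if anything falls off the work surface, if the arm or the gripper's body presses on something with over 40 N, if the wrist force passes 120 N, or if a joint passes its speed limit or range.

## Working session

There is one attempt and no reset: what is moved stays moved. The work goes in short steps, Python scripts to look and compute and a tool call to move; the robot and the scene stay as the last step left them, time stands still between calls to the robot, and variables do not carry over. Pictures are saved under pics/ and viewed, and the job is handed in when it is done.

Besides the shell and the picture viewer there is one more tool, called as a command line: name --argument value ..., lists and objects as JSON in quotes. drive_tool: Moves the arm, as the interface text tells. Its arguments: {"type":"object","properties":{"deltas":{"type":"array"}},"required":["deltas"]}

```bash
mkdir -p pics
cat > h.py <<'E'
import numpy as np,cv2
from bench import status,capture,get_calibration,order
def shot(n,tag):
    p,d=capture(n); cv2.imwrite(f'pics/{tag}.png',p); np.savez(f'pics/{tag}.npz',p=p,d=d); return p,d
def load(tag):
    z=np.load(f'pics/{tag}.npz'); return z['p'],z['d']
def w(n,d,u,v):
    c=get_calibration(n); f=192/np.tan(np.radians(c['fovy']/2)); u=np.asarray(u,int);v=np.asarray(v,int)
    z=d[v,u]; P=np.stack([(u-c['cx'])/f*z,(v-c['cy'])/f*z,z],-1)
    return (P-np.array(c['t']))@np.array(c['R'])
E
python3 - <<'E'
from h import *
for n in('scene','top'):
    p,d=shot(n,n+'0'); print(get_calibration(n))
s=status.sense(); print({k:np.round(v,3).tolist() for k,v in s.items()})
E
```

```text
{'fovy': 49.82170325556179, 'cx': 251.43710219653047, 'cy': 203.3825967447177, 'R': array([[-0.67188699,  0.74042373, -0.01845476],
       [ 0.56446033,  0.49576117, -0.66000409],
       [-0.47953353, -0.45386514, -0.7510353 ]]), 't': array([ 0.38892264, -0.25504516,  1.64295731])}
{'fovy': 50.598792586600304, 'cx': 260.9061867907563, 'cy': 200.68374770770484, 'R': array([[ 0.02875579, -0.9995656 , -0.00645919],
       [-0.98582135, -0.02729052, -0.16556418],
       [ 0.16531598,  0.01112854, -0.98617787]]), 't': array([-0.03943821,  0.61364037,  1.45401759])}
{'clock': 0.1, 'joint_positions': [57.509, 15.096, -2.799, 72.16, 0.001, 81.101], 'joint_vel': [0.009, -0.047, 0.116, 0.049, 0.039, -0.006], 'effort': [0.002, -63.858, 38.506, 0.01, -0.0, -0.0], 'eef_pos': [0.21, 0.481, 0.231], 'eef_rot': [[0.916, -0.001, 0.4], [-0.4, -0.001, 0.916], [-0.0, -1.0, -0.001]], 'contact_force': [0.619, 0.01, -0.327], 'wrist_torque': [-0.005, 0.041, -0.067], 'opening': 0.085}
```

View pics/scene0.png

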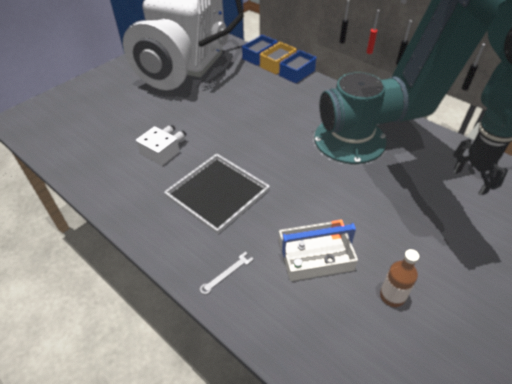

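View pics/top0.png

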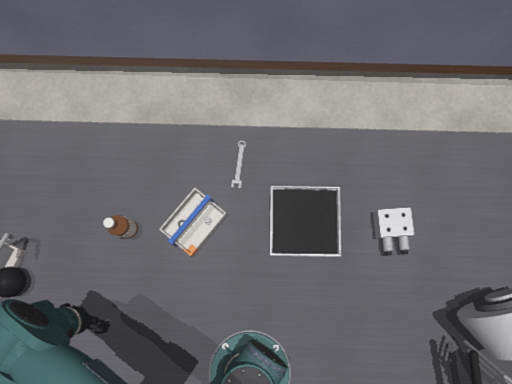

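Run:
```python
from h import *
p,d=load('top0'); cv2.imwrite('pics/c1.png',cv2.resize(p[180:265,150:240],None,fx=7,fy=7,interpolation=cv2.INTER_CUBIC))
p,d=load('scene0'); cv2.imwrite('pics/c2.png',cv2.resize(p[210:290,265:370],None,fx=7,fy=7,interpolation=cv2.INTER_CUBIC))
for n in('top','scene'):
    p,d=load(n+'0'); b,g,r=[p[...,i].astype(int) for i in range(3)]
    roi=np.zeros(b.shape,bool)
    if n=='top': roi[180:265,150:240]=1
    else: roi[210:290,265:370]=1
    m=roi&(b>r+50)&(b>g+40)&(d>0); v,u=np.nonzero(m); P=w(n,d,u,v)
    k=(P[:,2]>.105)&(P[:,2]<.13);print(n,m.sum(),k.sum(),np.percentile(P[:,2],[0,10,50,90,100]))
    Q=P[k]; print(cv2.minAreaRect(Q[:,:2].astype(np.float32)),np.median(Q[:,2]))
    rect=cv2.boxPoints(cv2.minAreaRect(Q[:,:2].astype(np.float32)));print(rect)
    m=roi&(r>b+80)&(r>g+50)&(d>0)&(r>150); v,u=np.nonzero(m); P=w(n,d,u,v);print('orange',P.mean(0),P.min(0),P.max(0))
p,d=load('top0')
pts={'tray':[(270,186),(340,187),(340,255),(270,256)]}
for k in pts: print(k,w('top',d,*np.array(pts[k]).T))
# tray black
b=p.max(2); m=np.zeros(b.shape,np.uint8); m[185:258,268:343]=(b[185:258,268:343]<35); v,u=np.nonzero(m);P=w('top',d,u,v);print(cv2.minAreaRect(P[:,:2].astype(np.float32)),np.median(P[:,2]))
```

```text
top 303 297 [-0.00328145  0.11339227  0.11864975  0.12281544  0.12796407]
((0.5327103137969971, 0.22808805108070374), (0.020725617185235023, 0.21103346347808838), 52.81986618041992) 0.11873003407276195
[[0.4423785  0.28359777]
 [0.6105172  0.1560654 ]
 [0.6230421  0.17257833]
 [0.45490342 0.3001107 ]]
orange [0.42773367 0.23233126 0.03321155] [ 0.41099167  0.21222173 -0.00125444] [0.4464752  0.25118167 0.06718463]
scene 479 438 [-0.00435874  0.11183572  0.11735631  0.11981819  0.12339346]
((0.5347811579704285, 0.2267313301563263), (0.025075718760490417, 0.21157078444957733), 52.62690353393555) 0.11761819384344438
[[0.44310302 0.2809795 ]
 [0.6112383  0.15255547]
 [0.6264593  0.17248315]
 [0.45832402 0.3009072 ]]
orange [0.42725876 0.22853781 0.03499773] [ 0.36381983  0.18968464 -0.00286656] [0.50963916 0.26765239 0.10494068]
tray [[ 0.68090708 -0.05490263  0.00246359]
 [ 0.68605404 -0.32540808 -0.00565458]
 [ 0.42495764 -0.32256468  0.00486182]
 [ 0.41401739 -0.06166124 -0.00205126]]
((0.0, 0.0), (0.0, 0.0), 0.0) nan
  return _methods._mean(a, axis=axis, dtype=dtype,
  ret = ret.dtype.type(ret / rcount)
```

View pics/c1.png

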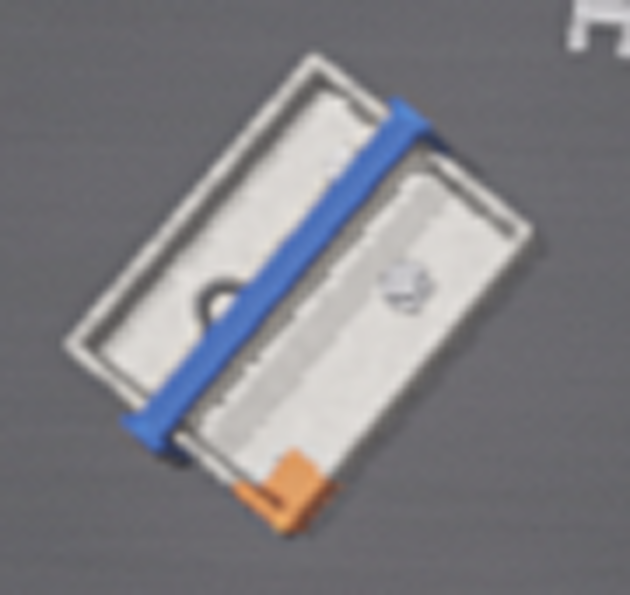

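View pics/c2.png

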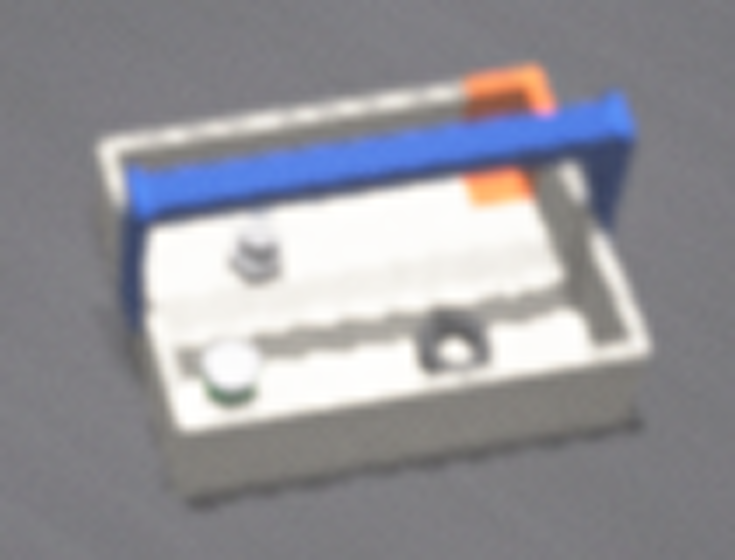

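Run:
```python
from h import *
p,d=load('top0')
cv2.imwrite('pics/c3.png',cv2.resize(p[180:262,262:348],None,fx=7,fy=7,interpolation=cv2.INTER_CUBIC))
for n,(r0,r1,c0,c1) in {'top':(180,262,262,348),'scene':(150,232,160,275)}.items():
    p,d=load(n+'0'); g=cv2.cvtColor(p,6)
    s=g[r0:r1,c0:c1]; print(s.min(),np.median(s))
    m=(s<48).astype(np.uint8); k,l,st,ce=cv2.connectedComponentsWithStats(m); i=1+st[1:,4].argmax()
    v,u=np.nonzero(l==i); P=w(n,d,u+c0,v+r0); P=P[(abs(P[:,2])<.015)]
    print(n,st[i],P.mean(0),cv2.minAreaRect(P[:,:2].astype(np.float32)))
    q=s>130; v,u=np.nonzero(q);P=w(n,d,u+c0,v+r0);P=P[(P[:,2]>.01)&(P[:,2]<.03)];print('rim',len(P),cv2.minAreaRect(P[:,:2].astype(np.float32)))
# rim of tote
for n,(r0,r1,c0,c1) in {'top':(180,265,150,240),'scene':(210,290,265,370)}.items():
    p,d=load(n+'0'); v,u=np.mgrid[r0:r1,c0:c1]; P=w(n,d,u.ravel(),v.ravel()); P=P[(P[:,2]>.045)&(P[:,2]<.065)]; print('toterim',cv2.minAreaRect(P[:,:2].astype(np.float32)))
# bottle
p,d=load('scene0'); v,u=np.mgrid[250:305,380:422];P=w('scene',d,u.ravel(),v.ravel());P=P[P[:,2]>.05];print('bottle',np.median(P,0),P.max(0))
```

```text
39 56.0
top [27 72 48  1 48] [ 0.43312114 -0.21986182  0.00560415] ((0.43316924571990967, -0.2196733057498932), (0.0005323842633515596, 0.1754610538482666), 1.6185381412506104)
rim 365 ((0.5507786273956299, -0.1876281499862671), (0.2607927918434143, 0.2601807713508606), 1.212822675704956)
58 120.0Traceback (most recent call last):
  File "<stdin>", line 7, in <module>
ValueError: attempt to get argmax of an empty sequence
```

```bash
cat >> h.py <<'E'
from scipy.spatial.transform import Rotation as Ro
def delta(pt,Rt,p0=None,R0=None):
    s=status.sense(); p0=np.array(s['eef_pos']) if p0 is None else p0; R0=np.array(s['eef_rot']) if R0 is None else R0
    return np.round(R0.T@(np.array(pt)-p0),4), np.round(Ro.from_matrix(R0.T@Rt).as_rotvec(),4)
def Rdown(az):
    a=np.radians(az); z=np.array([np.cos(a),np.sin(a),0]); y=np.array([0,0,-1.]); return np.stack([np.cross(y,z),y,z],1)
def st():
    s=status.sense(); print(*[(k,np.round(s[k],4).tolist()) for k in('clock','joint_positions','eef_pos','contact_force','wrist_torque','opening')],sep='\n')
    print(np.round(s['eef_rot'],4).tolist())
E
python3 - <<'E'
from h import *
for n,(r0,r1,c0,c1) in {'top':(180,265,150,240),'scene':(210,290,265,370)}.items():
    p,d=load(n+'0'); v,u=np.mgrid[r0:r1,c0:c1]; P=w(n,d,u.ravel(),v.ravel()); P=P[(P[:,2]>.045)&(P[:,2]<.065)]; print('toterim',cv2.minAreaRect(P[:,:2].astype(np.float32)))
p,d=load('scene0'); v,u=np.mgrid[250:305,380:422];P=w('scene',d,u.ravel(),v.ravel());P=P[P[:,2]>.05];print('bottle',np.median(P,0),P.max(0))
v,u=np.mgrid[150:232,160:275]; P=w('scene',d,u.ravel(),v.ravel()); g=p[150:232,160:275].min(2).ravel(); P=P[(g>150)&(P[:,2]>.008)&(P[:,2]<.035)];print(cv2.minAreaRect(P[:,:2].astype(np.float32)))
print(delta([.5337,.2274,.231],Rdown(52.7)))
print(delta([.5337,.2274,.15],Rdown(52.7)))
E
```

```text
toterim ((0.5319097638130188, 0.230088472366333), (0.15254881978034973, 0.2064690887928009), 53.20744323730469)
toterim ((0.5348970890045166, 0.22701214253902435), (0.1559170037508011, 0.21216733753681183), 52.16756820678711)
bottle [0.5236306  0.47997923 0.13475923] [1.19312806 0.58415499 1.07276557]
((0.5506160259246826, -0.1894470900297165), (0.2643471956253052, 0.2653254270553589), 0.6688709855079651)
(array([ 3.981e-01, -1.000e-04, -1.028e-01]), array([ 9.000e-04,  2.393e-01, -1.000e-04]))
(array([ 0.3981,  0.0809, -0.1027]), array([ 9.000e-04,  2.393e-01, -1.000e-04]))
```

drive_tool --deltas '[{"delta_pos": [0.398, 0, -0.103], "delta_rot": [0, 0.239, 0], "gripper": 0.0854}, {"delta_pos": [0.398, 0, -0.103], "delta_rot": [0, 0.239, 0], "gripper": 0.0854}, {"delta_pos": [0.398, 0, -0.103], "delta_rot": [0, 0.239, 0], "gripper": 0.0854}, {"delta_pos": [0.398, 0, -0.103], "delta_rot": [0, 0.239, 0], "gripper": 0.0854}, {"delta_pos": [0.398, 0, -0.103], "delta_rot": [0, 0.239, 0], "gripper": 0.0854}, {"delta_pos": [0.398, 0, -0.103], "delta_rot": [0, 0.239, 0], "gripper": 0.0854}, {"delta_pos": [0.398, 0, -0.103], "delta_rot": [0, 0.239, 0], "gripper": 0.0854}, {"delta_pos": [0.398, 0, -0.103], "delta_rot": [0, 0.239, 0], "gripper": 0.0854}]'

```text
clock: 1.1
eef_pos: [0.5352, 0.2257, 0.2304]
eef_rot: [[0.794, -0.001, 0.608], [-0.608, -0.0, 0.794], [-0.001, -1.0, -0.001]]
contact_force: [-0.1, 0.2, -0.1]
opening: 0.0853
```

Run:
```python
from h import *
st(); shot('scene','s1')
p,d=load('s1'); cv2.imwrite('pics/s1c.png',cv2.resize(p[150:300,230:400],None,fx=4,fy=4,interpolation=cv2.INTER_CUBIC))
print(delta([.5337,.2274,.091],Rdown(52.7)))
```

```text
('clock', 1.1)
('joint_positions', [14.8321, 20.702, 5.4462, 74.8057, -0.0113, 52.2932])
('eef_pos', [0.5352, 0.2257, 0.2304])
('contact_force', [-0.1178, 0.2247, -0.1323])
('wrist_torque', [-0.0494, -0.0279, -0.0161])
('opening', 0.0853)
[[0.7938, -0.001, 0.6082], [-0.6082, -0.0005, 0.7938], [-0.0005, -1.0, -0.001]]
(array([-0.0006,  0.1396,  0.0005]), array([ 0.0009, -0.0016, -0.0008]))
```

View pics/s1c.png

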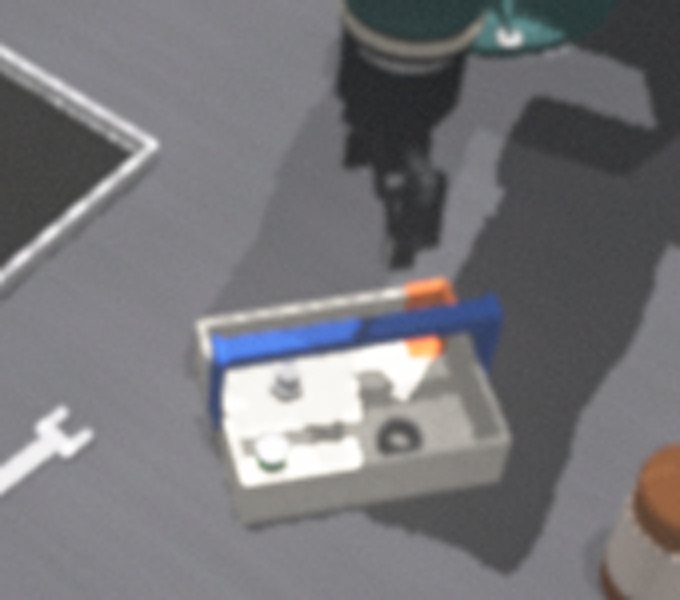

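drive_tool --deltas '[{"delta_pos": [0, 0.03, 0], "delta_rot": [0, 0, 0], "gripper": 0.0854}, {"delta_pos": [0, 0.06, 0], "delta_rot": [0, 0, 0], "gripper": 0.0854}, {"delta_pos": [0, 0.09, 0], "delta_rot": [0, 0, 0], "gripper": 0.0854}, {"delta_pos": [0, 0.11, 0], "delta_rot": [0, 0, 0], "gripper": 0.0854}, {"delta_pos": [0, 0.125, 0], "delta_rot": [0, 0, 0], "gripper": 0.0854}, {"delta_pos": [0, 0.135, 0], "delta_rot": [0, 0, 0], "gripper": 0.0854}, {"delta_pos": [0, 0.14, 0], "delta_rot": [0, 0, 0], "gripper": 0.0854}, {"delta_pos": [0, 0.14, 0], "delta_rot": [0, 0, 0], "gripper": 0.0854}]'

```text
clock: 2.15
eef_pos: [0.5337, 0.2275, 0.0914]
eef_rot: [[0.796, 0.0, 0.606], [-0.606, -0.0, 0.796], [0.0, -1.0, 0.0]]
contact_force: [-0.7, -0.0, 0.1]
opening: 0.0856
```

Run:
```python
from h import *
st(); shot('scene','s2')
p,d=load('s2'); cv2.imwrite('pics/s2c.png',cv2.resize(p[150:300,230:400],None,fx=4,fy=4,interpolation=cv2.INTER_CUBIC))
p,d=shot('top','t2'); cv2.imwrite('pics/t2c.png',cv2.resize(p[150:300,120:270],None,fx=4,fy=4,interpolation=cv2.INTER_CUBIC))
```

```text
('clock', 2.15)
('joint_positions', [15.0417, 24.7069, -10.4938, 54.7945, -0.0015, 52.3262])
('eef_pos', [0.5337, 0.2275, 0.0914])
('contact_force', [-0.6652, -0.0131, 0.0539])
('wrist_torque', [0.0301, -0.0212, 0.0144])
('opening', 0.0856)
[[0.7956, 0.0001, 0.6058], [-0.6058, -0.0, 0.7956], [0.0001, -1.0, 0.0]]
```

View pics/s2c.png

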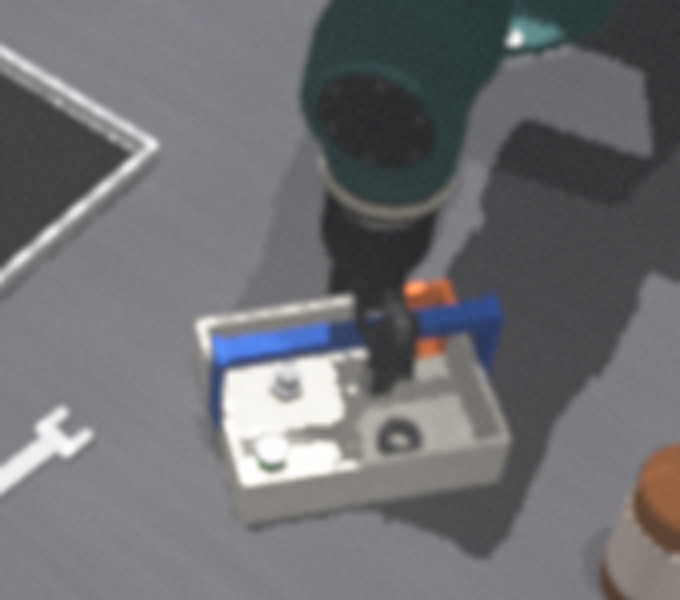

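View pics/t2c.png

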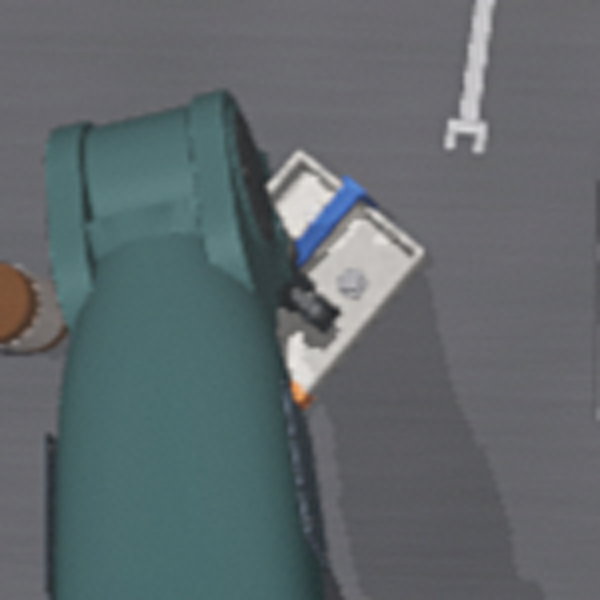

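The fingers straddle the bar near the middle, clear of the fittings: front finger tip at about (315, 245) in the scene picture. I'll close now.

drive_tool --deltas '[{"delta_pos": [0, 0, 0], "delta_rot": [0, 0, 0], "gripper": 0.06}, {"delta_pos": [0, 0, 0], "delta_rot": [0, 0, 0], "gripper": 0.045}, {"delta_pos": [0, 0, 0], "delta_rot": [0, 0, 0], "gripper": 0.03}, {"delta_pos": [0, 0, 0], "delta_rot": [0, 0, 0], "gripper": 0.022}, {"delta_pos": [0, 0, 0], "delta_rot": [0, 0, 0], "gripper": 0.0}, {"delta_pos": [0, 0, 0], "delta_rot": [0, 0, 0], "gripper": 0.0}, {"delta_pos": [0, 0, 0], "delta_rot": [0, 0, 0], "gripper": 0.0}, {"delta_pos": [0, 0, 0], "delta_rot": [0, 0, 0], "gripper": 0.0}]'

```text
clock: 3.25
eef_pos: [0.5335, 0.2273, 0.0913]
eef_rot: [[0.796, -0.0, 0.606], [-0.606, -0.0, 0.796], [-0.0, -1.0, -0.0]]
contact_force: [-2.4, -1.9, 1.7]
opening: 0.0174
```

drive_tool --deltas '[{"delta_pos": [0, -0.003, 0], "delta_rot": [0, 0, 0], "gripper": 0.0}, {"delta_pos": [0, -0.01, 0], "delta_rot": [0, 0, 0], "gripper": 0.0}, {"delta_pos": [0, -0.022, 0], "delta_rot": [0, 0, 0], "gripper": 0.0}, {"delta_pos": [0, -0.036, 0], "delta_rot": [0, 0, 0], "gripper": 0.0}, {"delta_pos": [0, -0.05, 0], "delta_rot": [0, 0, 0], "gripper": 0.0}, {"delta_pos": [0, -0.062, 0], "delta_rot": [0, 0, 0], "gripper": 0.0}, {"delta_pos": [0, -0.068, 0], "delta_rot": [0, 0, 0], "gripper": 0.0}, {"delta_pos": [0, -0.07, 0], "delta_rot": [0, 0, 0], "gripper": 0.0}]'

```text
clock: 4.25
eef_pos: [0.5337, 0.2274, 0.1615]
eef_rot: [[0.796, 0.0, 0.606], [-0.606, 0.0, 0.796], [0.0, -1.0, 0.0]]
contact_force: [-0.0, -0.1, -6.7]
opening: 0.0172
```

Run:
```python
from h import *
st(); p,d=shot('scene','s3')
cv2.imwrite('pics/s3c.png',cv2.resize(p[150:300,230:400],None,fx=4,fy=4,interpolation=cv2.INTER_CUBIC))
v,u=np.mgrid[190:290,265:370]; u=u.ravel();v=v.ravel();P=w('scene',d,u,v)
b,g,r=[p[v,u,i].astype(int) for i in range(3)]; m=(b>r+50)&(b>g+40)&(P[:,2]>.17);Q=P[m];C=Q.mean(0);U,S,V=np.linalg.svd(Q-C);print(C,V[0],Q[:,2].max())
```

```text
('clock', 4.25)
('joint_positions', [15.0337, 22.0626, -3.2399, 64.6838, 0.0007, 52.3229])
('eef_pos', [0.5337, 0.2274, 0.1615])
('contact_force', [-0.0456, -0.1154, -6.7197])
('wrist_torque', [0.0074, 0.039, 0.0072])
('opening', 0.0172)
[[0.7956, 0.0002, 0.6058], [-0.6058, 0.0001, 0.7956], [0.0001, -1.0, 0.0002]]
[0.55024204 0.22708438 0.19540689] [0.66422563 0.1920518  0.7224406 ] 1.0727655689849778
```

View pics/s3c.png

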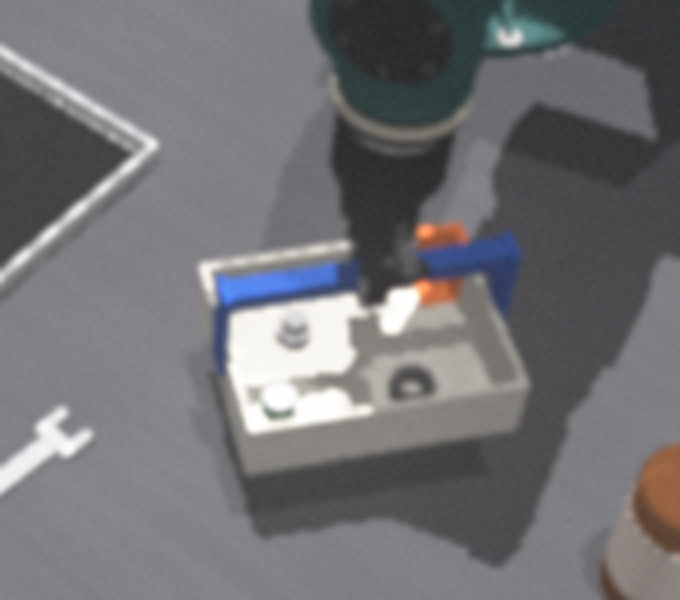

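```bash
cat > gen.py <<'E'
from h import *
def mj(s): return 10*s**3-15*s**4+6*s**5
def rows(poses,p0,R0):
    import json
    for i in range(0,len(poses),8):
        for p,R in poses[i:i+8]:
            a,b=delta(p,R,p0,R0); print(json.dumps({"delta_pos":np.round(a,4).tolist(),"delta_rot":np.round(b,4).tolist(),"gripper":0.0}),end=', ')
        p0,R0=poses[min(i+7,len(poses)-1)]; print('\n')
E
python3 - <<'E'
from gen import *
s=status.sense();print(s['clock'])
p0=np.array([.5337,.2274,.1613]);p1=np.array([.551,-.1885,.29]);P=[]
for i in range(1,25):
    k=mj(i/24); P.append((p0+k*(p1-p0),Rdown(52.7-85*k)))
rows(P,p0,Rdown(52.7))
E
```

```text
4.3
{"delta_pos": [0.0002, -0.0001, -0.0002], "delta_rot": [0.0, 0.001, 0.0], "gripper": 0.0}, {"delta_pos": [0.0014, -0.0007, -0.0016], "delta_rot": [0.0, 0.0075, 0.0], "gripper": 0.0}, {"delta_pos": [0.0043, -0.0021, -0.0051], "delta_rot": [0.0, 0.0238, 0.0], "gripper": 0.0}, {"delta_pos": [0.0094, -0.0046, -0.0114], "delta_rot": [0.0, 0.0527, 0.0], "gripper": 0.0}, {"delta_pos": [0.0171, -0.0083, -0.0207], "delta_rot": [0.0, 0.0957, 0.0], "gripper": 0.0}, {"delta_pos": [0.0275, -0.0133, -0.0332], "delta_rot": [0.0, 0.1536, 0.0], "gripper": 0.0}, {"delta_pos": [0.0405, -0.0196, -0.0488], "delta_rot": [0.0, 0.2258, 0.0], "gripper": 0.0}, {"delta_pos": [0.0558, -0.027, -0.0672], "delta_rot": [0.0, 0.3114, 0.0], "gripper": 0.0}, 

{"delta_pos": [0.0229, -0.0084, -0.0146], "delta_rot": [0.0, 0.0969, 0.0], "gripper": 0.0}, {"delta_pos": [0.048, -0.0176, -0.0306], "delta_rot": [0.0, 0.2029, 0.0], "gripper": 0.0}, {"delta_pos": [0.0746, -0.0273, -0.0475], "delta_rot": [0.0, 0.315, 0.0], "gripper": 0.0}, {"delta_pos": [0.1019, -0.0373, -0.0648], "delta_rot": [0.0, 0.4304, 0.0], "gripper": 
[... 398 characters left out ...]
0.0074, 0.007], "delta_rot": [0.0, 0.0855, 0.0], "gripper": 0.0}, {"delta_pos": [0.0424, -0.0137, 0.0128], "delta_rot": [0.0, 0.1578, 0.0], "gripper": 0.0}, {"delta_pos": [0.0579, -0.0187, 0.0175], "delta_rot": [0.0, 0.2156, 0.0], "gripper": 0.0}, {"delta_pos": [0.0695, -0.0224, 0.021], "delta_rot": [0.0, 0.2587, 0.0], "gripper": 0.0}, {"delta_pos": [0.0772, -0.0249, 0.0234], "delta_rot": [0.0, 0.2875, 0.0], "gripper": 0.0}, {"delta_pos": [0.0816, -0.0264, 0.0247], "delta_rot": [0.0, 0.3038, 0.0], "gripper": 0.0}, {"delta_pos": [0.0833, -0.0269, 0.0252], "delta_rot": [0.0, 0.3104, 0.0], "gripper": 0.0}, {"delta_pos": [0.0836, -0.027, 0.0253], "delta_rot": [0.0, 0.3114, 0.0], "gripper": 0.0},
```

drive_tool --deltas '[{"delta_pos": [0.0, 0.0, 0.0], "delta_rot": [0.0, 0.001, 0.0], "gripper": 0.0}, {"delta_pos": [0.0015, -0.001, -0.0015], "delta_rot": [0.0, 0.0075, 0.0], "gripper": 0.0}, {"delta_pos": [0.0045, -0.002, -0.005], "delta_rot": [0.0, 0.024, 0.0], "gripper": 0.0}, {"delta_pos": [0.0095, -0.0045, -0.0115], "delta_rot": [0.0, 0.053, 0.0], "gripper": 0.0}, {"delta_pos": [0.017, -0.0085, -0.0205], "delta_rot": [0.0, 0.096, 0.0], "gripper": 0.0}, {"delta_pos": [0.0275, -0.0135, -0.033], "delta_rot": [0.0, 0.154, 0.0], "gripper": 0.0}, {"delta_pos": [0.0405, -0.0195, -0.049], "delta_rot": [0.0, 0.226, 0.0], "gripper": 0.0}, {"delta_pos": [0.056, -0.027, -0.067], "delta_rot": [0.0, 0.3115, 0.0], "gripper": 0.0}]'

```text
clock: 5.3
eef_pos: [0.5376, 0.1385, 0.1888]
eef_rot: [[0.567, 0.0, 0.824], [-0.824, -0.0, 0.567], [0.0, -1.0, 0.0]]
contact_force: [0.8, -0.2, -5.8]
opening: 0.0167
```

drive_tool --deltas '[{"delta_pos": [0.023, -0.0085, -0.0145], "delta_rot": [0.0, 0.097, 0.0], "gripper": 0.0}, {"delta_pos": [0.048, -0.0175, -0.0305], "delta_rot": [0.0, 0.203, 0.0], "gripper": 0.0}, {"delta_pos": [0.0745, -0.0275, -0.0475], "delta_rot": [0.0, 0.315, 0.0], "gripper": 0.0}, {"delta_pos": [0.102, -0.0375, -0.065], "delta_rot": [0.0, 0.4305, 0.0], "gripper": 0.0}, {"delta_pos": [0.129, -0.0475, -0.082], "delta_rot": [0.0, 0.546, 0.0], "gripper": 0.0}, {"delta_pos": [0.1555, -0.057, -0.099], "delta_rot": [0.0, 0.658, 0.0], "gripper": 0.0}, {"delta_pos": [0.181, -0.0665, -0.115], "delta_rot": [0.0, 0.764, 0.0], "gripper": 0.0}, {"delta_pos": [0.204, -0.0745, -0.1295], "delta_rot": [0.0, 0.861, 0.0], "gripper": 0.0}]'

```text
clock: 6.3
eef_pos: [0.5475, -0.1034, 0.2636]
eef_rot: [[-0.257, 0.0, 0.966], [-0.966, -0.0, -0.257], [0.0, -1.0, 0.001]]
contact_force: [0.4, 1.0, -5.2]
opening: 0.0172
```

drive_tool --deltas '[{"delta_pos": [0.023, -0.0075, 0.007], "delta_rot": [0.0, 0.0855, 0.0], "gripper": 0.0}, {"delta_pos": [0.0425, -0.0135, 0.013], "delta_rot": [0.0, 0.158, 0.0], "gripper": 0.0}, {"delta_pos": [0.058, -0.0185, 0.0175], "delta_rot": [0.0, 0.2155, 0.0], "gripper": 0.0}, {"delta_pos": [0.0695, -0.0225, 0.021], "delta_rot": [0.0, 0.2585, 0.0], "gripper": 0.0}, {"delta_pos": [0.077, -0.025, 0.0235], "delta_rot": [0.0, 0.2875, 0.0], "gripper": 0.0}, {"delta_pos": [0.0815, -0.0265, 0.0245], "delta_rot": [0.0, 0.304, 0.0], "gripper": 0.0}, {"delta_pos": [0.0835, -0.027, 0.025], "delta_rot": [0.0, 0.3105, 0.0], "gripper": 0.0}, {"delta_pos": [0.0835, -0.027, 0.0255], "delta_rot": [0.0, 0.3115, 0.0], "gripper": 0.0}]'

```text
clock: 7.3
eef_pos: [0.5518, -0.1882, 0.2897]
eef_rot: [[-0.534, -0.0, 0.845], [-0.845, 0.0, -0.534], [-0.0, -1.0, -0.0]]
contact_force: [0.4, -0.4, -5.2]
opening: 0.017
```

Run:
```python
from h import *
st(); p,d=shot('scene','s4')
cv2.imwrite('pics/s4c.png',cv2.resize(p[80:270,120:310],None,fx=3,fy=3,interpolation=cv2.INTER_CUBIC))
```

```text
('clock', 7.3)
('joint_positions', [-26.842, 20.5755, 14.3823, 83.8172, 0.0034, 95.4515])
('eef_pos', [0.5518, -0.1882, 0.2897])
('contact_force', [0.4404, -0.4144, -5.1967])
('wrist_torque', [0.0399, -0.0035, -0.0445])
('opening', 0.017)
[[-0.5343, -0.0001, 0.8453], [-0.8453, 0.0001, -0.5343], [-0.0, -1.0, -0.0002]]
```

View pics/s4c.png

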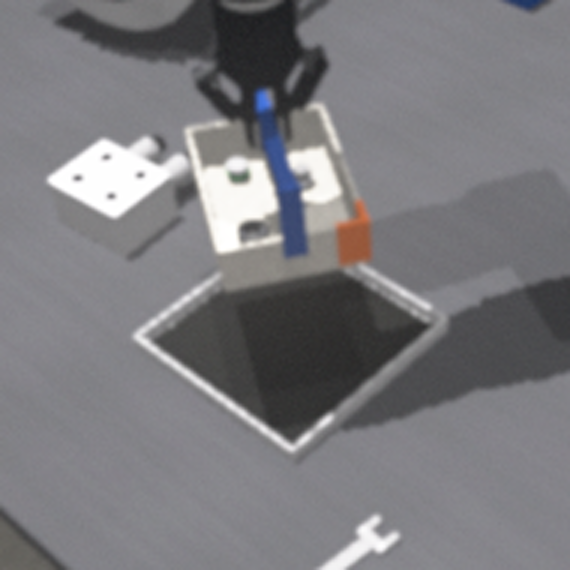

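The tote hangs level over the tray, orange corner toward the camera at crop (355, 235), and all three fittings are in view and upright. Next I'll generate the tilt.

Run:
```python
from gen import *
R0=Rdown(-32.3); mid=np.array([.551,-.1885,.2265]); az=np.radians(102.7)
ax=np.array([-np.sin(az),np.cos(az),0]); P=[]
for i in range(1,33):
    r=Ro.from_rotvec(ax*np.radians(30)*mj(i/32)).as_matrix(); P.append((mid+r@[0,0,.0635],r@R0))
rows(P,mid+[0,0,.0635],R0)
print(P[-1])
```

```text
{"delta_pos": [-0.0, 0.0, -0.0], "delta_rot": [0.0001, -0.0, -0.0001], "gripper": 0.0}, {"delta_pos": [-0.0001, 0.0, -0.0001], "delta_rot": [0.0008, 0.0, -0.0008], "gripper": 0.0}, {"delta_pos": [-0.0002, 0.0, -0.0002], "delta_rot": [0.0026, 0.0, -0.0026], "gripper": 0.0}, {"delta_pos": [-0.0004, 0.0, -0.0004], "delta_rot": [0.0059, -0.0, -0.0059], "gripper": 0.0}, {"delta_pos": [-0.0007, 0.0, -0.0007], "delta_rot": [0.011, 0.0, -0.011], "gripper": 0.0}, {"delta_pos": [-0.0011, 0.0, -0.0011], "delta_rot": [0.0181, -0.0, -0.0181], "gripper": 0.0}, {"delta_pos": [-0.0017, 0.0, -0.0017], "delta_rot": [0.0272, -0.0, -0.0272], "gripper": 0.0}, {"delta_pos": [-0.0024, 0.0001, -0.0024], "delta_rot": [0.0383, 0.0, -0.0383], "gripper": 0.0}, 

{"delta_pos": [-0.0008, 0.0, -0.0008], "delta_rot": [0.0132, -0.0, -0.0132], "gripper": 0.0}, {"delta_pos": [-0.0018, 0.0001, -0.0018], "delta_rot": [0.0283, -0.0, -0.0283], "gripper": 0.0}, {"delta_pos": [-0.0029, 0.0001, -0.0029], "delta_rot": [0.0452, 0.0, -0.0452], "gripper": 0.0}, {"delta_pos": [-0.004, 0.0003, -0.004], "delta_rot": [0.0636, -0.0, 
[... 1438 characters left out ...]
0273], "gripper": 0.0}, {"delta_pos": [-0.0021, 0.0001, -0.0021], "delta_rot": [0.0324, 0.0, -0.0324], "gripper": 0.0}, {"delta_pos": [-0.0023, 0.0001, -0.0023], "delta_rot": [0.0357, 0.0, -0.0357], "gripper": 0.0}, {"delta_pos": [-0.0024, 0.0001, -0.0024], "delta_rot": [0.0375, 0.0, -0.0375], "gripper": 0.0}, {"delta_pos": [-0.0024, 0.0001, -0.0024], "delta_rot": [0.0382, 0.0, -0.0382], "gripper": 0.0}, {"delta_pos": [-0.0024, 0.0001, -0.0024], "delta_rot": [0.0383, 0.0, -0.0383], "gripper": 0.0}, 

(array([ 0.54401988, -0.15752678,  0.28149261]), array([[-0.55517934,  0.1099231 ,  0.82443485],
       [-0.75284521, -0.48776727, -0.44193572],
       [ 0.35355339, -0.8660254 ,  0.35355339]]))
```

drive_tool --deltas '[{"delta_pos": [0, 0, 0], "delta_rot": [0.0, 0, 0.0], "gripper": 0.0}, {"delta_pos": [0, 0, 0], "delta_rot": [0.001, 0, -0.001], "gripper": 0.0}, {"delta_pos": [0, 0, 0], "delta_rot": [0.003, 0, -0.003], "gripper": 0.0}, {"delta_pos": [-0.0005, 0, -0.0005], "delta_rot": [0.006, 0, -0.006], "gripper": 0.0}, {"delta_pos": [-0.0007, 0, -0.0007], "delta_rot": [0.011, 0, -0.011], "gripper": 0.0}, {"delta_pos": [-0.0011, 0, -0.0011], "delta_rot": [0.018, 0, -0.018], "gripper": 0.0}, {"delta_pos": [-0.0017, 0, -0.0017], "delta_rot": [0.027, 0, -0.027], "gripper": 0.0}, {"delta_pos": [-0.0024, 0, -0.0024], "delta_rot": [0.038, 0, -0.038], "gripper": 0.0}]'

```text
clock: 8.35
eef_pos: [0.551, -0.1851, 0.2898]
eef_rot: [[-0.535, 0.012, 0.845], [-0.844, -0.053, -0.534], [0.039, -0.999, 0.039]]
contact_force: [0.2, 0.7, -5.8]
opening: 0.0172
```

drive_tool --deltas '[{"delta_pos": [-0.0008, 0, -0.0008], "delta_rot": [0.013, 0, -0.013], "gripper": 0.0}, {"delta_pos": [-0.0018, 0, -0.0018], "delta_rot": [0.028, 0, -0.028], "gripper": 0.0}, {"delta_pos": [-0.0029, 0, -0.0029], "delta_rot": [0.045, 0, -0.045], "gripper": 0.0}, {"delta_pos": [-0.004, 0.0003, -0.004], "delta_rot": [0.0635, 0, -0.0635], "gripper": 0.0}, {"delta_pos": [-0.0053, 0.0005, -0.0053], "delta_rot": [0.083, 0, -0.083], "gripper": 0.0}, {"delta_pos": [-0.0066, 0.0007, -0.0066], "delta_rot": [0.104, 0, -0.104], "gripper": 0.0}, {"delta_pos": [-0.008, 0.001, -0.008], "delta_rot": [0.125, 0, -0.125], "gripper": 0.0}, {"delta_pos": [-0.0093, 0.0014, -0.0093], "delta_rot": [0.147, 0, -0.147], "gripper": 0.0}]'

```text
clock: 9.35
eef_pos: [0.5481, -0.1722, 0.2876]
eef_rot: [[-0.54, 0.057, 0.84], [-0.821, -0.254, -0.511], [0.184, -0.965, 0.184]]
contact_force: [0.3, 0.4, -5.6]
opening: 0.017
```

Run:
```python
from h import *
st(); p,d=shot('scene','s5')
cv2.imwrite('pics/s5c.png',cv2.resize(p[80:200,160:280],None,fx=5,fy=5,interpolation=cv2.INTER_CUBIC))
```

```text
('clock', 9.35)
('joint_positions', [-19.2453, 14.2114, 3.0041, 70.6692, -12.7715, 102.1592])
('eef_pos', [0.5481, -0.1722, 0.2876])
('contact_force', [0.2585, 0.4274, -5.6024])
('wrist_torque', [0.6473, 0.1533, 0.0353])
('opening', 0.017)
[[-0.5399, 0.0572, 0.8398], [-0.8213, -0.2541, -0.5108], [0.1842, -0.9655, 0.1842]]
```

View pics/s5c.png

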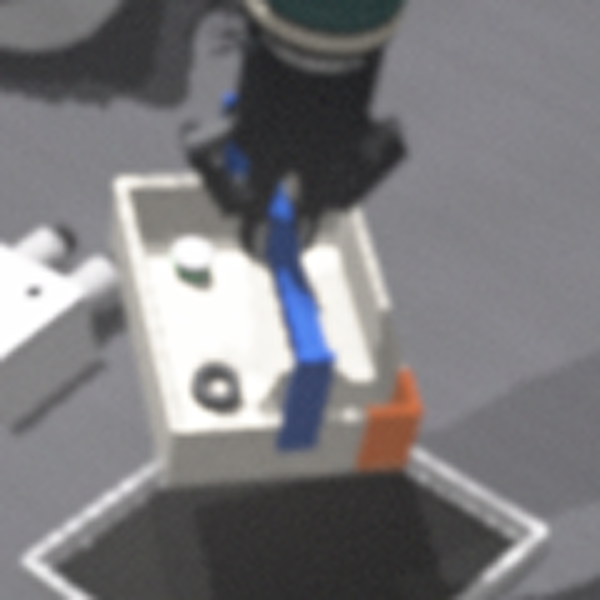

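At 15° the tote follows the tool. The collar is at crop (215, 388), the sleeve at (192, 258), both inside, and the plug is behind the bar. I'll carry on with the tilt.

drive_tool --deltas '[{"delta_pos": [-0.0014, 0, -0.0014], "delta_rot": [0.0215, 0, -0.0215], "gripper": 0.0}, {"delta_pos": [-0.0027, 0, -0.0027], "delta_rot": [0.043, 0, -0.043], "gripper": 0.0}, {"delta_pos": [-0.004, 0.0003, -0.004], "delta_rot": [0.0635, 0, -0.0635], "gripper": 0.0}, {"delta_pos": [-0.0053, 0.0005, -0.0053], "delta_rot": [0.083, 0, -0.083], "gripper": 0.0}, {"delta_pos": [-0.0064, 0.0007, -0.0064], "delta_rot": [0.1015, 0, -0.1015], "gripper": 0.0}, {"delta_pos": [-0.0075, 0.0009, -0.0075], "delta_rot": [0.1185, 0, -0.1185], "gripper": 0.0}, {"delta_pos": [-0.0084, 0.0011, -0.0084], "delta_rot": [0.1335, 0, -0.1335], "gripper": 0.0}, {"delta_pos": [-0.0093, 0.0014, -0.0093], "delta_rot": [0.147, 0, -0.147], "gripper": 0.0}]'

```text
clock: 10.4
eef_pos: [0.5454, -0.1603, 0.2829]
eef_rot: [[-0.551, 0.1, 0.828], [-0.77, -0.442, -0.46], [0.321, -0.891, 0.321]]
contact_force: [0.1, 0.2, -5.5]
opening: 0.017
```

drive_tool --deltas '[{"delta_pos": [-0.0007, 0, -0.0007], "delta_rot": [0.011, 0, -0.011], "gripper": 0.0}, {"delta_pos": [-0.0013, 0, -0.0013], "delta_rot": [0.0205, 0, -0.0205], "gripper": 0.0}, {"delta_pos": [-0.0017, 0, -0.0017], "delta_rot": [0.027, 0, -0.027], "gripper": 0.0}, {"delta_pos": [-0.0021, 0, -0.0021], "delta_rot": [0.0325, 0, -0.0325], "gripper": 0.0}, {"delta_pos": [-0.0023, 0, -0.0023], "delta_rot": [0.0355, 0, -0.0355], "gripper": 0.0}, {"delta_pos": [-0.0024, 0, -0.0024], "delta_rot": [0.0375, 0, -0.0375], "gripper": 0.0}, {"delta_pos": [-0.0024, 0, -0.0024], "delta_rot": [0.038, 0, -0.038], "gripper": 0.0}, {"delta_pos": [-0.0024, 0, -0.0024], "delta_rot": [0.0385, 0, -0.0385], "gripper": 0.0}]'

```text
clock: 11.4
eef_pos: [0.5448, -0.1575, 0.2814]
eef_rot: [[-0.556, 0.11, 0.824], [-0.752, -0.488, -0.442], [0.354, -0.866, 0.354]]
contact_force: [-0.5, 0.3, -6.6]
opening: 0.0171
```

Run:
```python
from h import *
st(); p,d=shot('scene','s6')
cv2.imwrite('pics/s6c.png',cv2.resize(p[80:200,160:280],None,fx=5,fy=5,interpolation=cv2.INTER_CUBIC))
p,d=shot('top','t6')
cv2.imwrite('pics/t6c.png',cv2.resize(p[150:300,230:380],None,fx=4,fy=4,interpolation=cv2.INTER_CUBIC))
```

```text
('clock', 11.4)
('joint_positions', [-11.1138, 10.763, -7.3288, 58.7843, -27.2459, 108.0168])
('eef_pos', [0.5448, -0.1575, 0.2814])
('contact_force', [-0.5471, 0.3449, -6.624])
('wrist_torque', [1.026, 0.2407, -0.0213])
('opening', 0.0171)
[[-0.5555, 0.1098, 0.8242], [-0.7525, -0.4881, -0.4421], [0.3538, -0.8658, 0.3538]]
```

View pics/s6c.png

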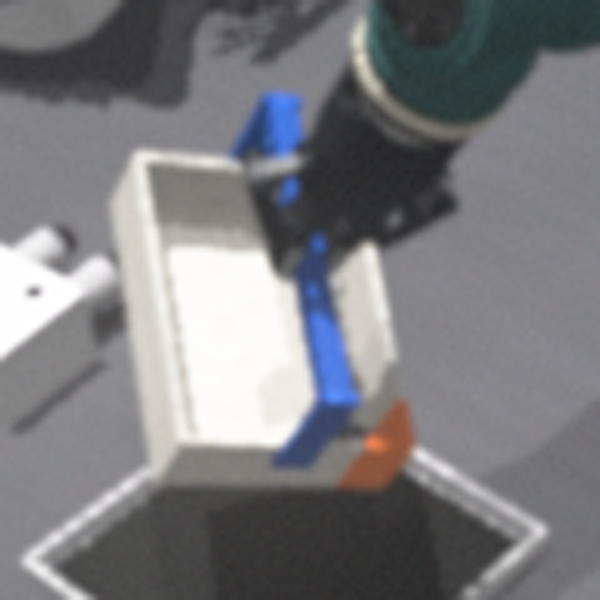

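View pics/t6c.png

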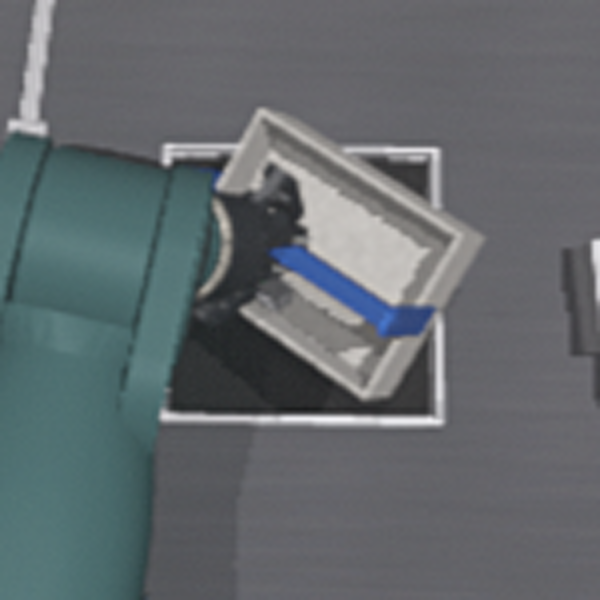

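Run:
```python
from h import *
p,d=load('s6'); cv2.imwrite('pics/s6d.png',cv2.resize(p[145:185,205:255],None,fx=14,fy=14,interpolation=cv2.INTER_CUBIC))
R=np.array(status.sense()['eef_rot']); Rt=np.stack([-R[:,0],-R[:,2],-R[:,1]],1)  # tote axes
tcp=np.array(status.sense()['eef_pos']); mid=tcp-Rt[:,2]*.0635; print('mid',mid)
# floor visible points
v,u=np.mgrid[130:165,196:216]; P=w('scene',d,u.ravel(),v.ravel()); T=(P-mid)@Rt
k=abs(T[:,2]+.0235)<.012; print(k.sum(),np.median(T[k],0)); Q=P[k];c=Q.mean(0);n=np.linalg.svd(Q-c)[2][2];n*=np.sign(n[2]);print('normal tote',n@Rt,'tilt',np.degrees(np.arccos(n[2])))
for n in('scene','top'):
    c=get_calibration(n);C=-np.array(c['R']).T@c['t'];D=C-mid;D/=np.linalg.norm(D)
    for yaw in(0,-25,-50,-70): 
        Y=Ro.from_euler('z',yaw,degrees=True).as_matrix(); print(n,yaw,(D@(Y@Rt)).round(3))
# tote-frame view of everything near
v,u=np.mgrid[90:190,175:260]; P=w('scene',d,u.ravel(),v.ravel()); T=(P-mid)@Rt
k=(T[:,0]>.04)&(T[:,0]<.098)&(T[:,1]>-.02)&(T[:,1]<.073)&(T[:,2]<.03)
for uu,vv,t in sorted(zip(u.ravel()[k],v.ravel()[k],T[k]*1000),key=lambda a:(a[1],a[0])):
    print(uu,vv,t.round().astype(int),p[vv,uu])
```

```text
mid [ 0.55179616 -0.18843314  0.22642334]
683 [-0.00133721 -0.01104581 -0.02431852]
normal tote [-0.00180767  0.00155828  0.99999715] tilt 30.011988624162548
scene 0 [ 0.486 -0.37   0.792]
scene -25 [ 0.436 -0.061  0.898]
scene -50 [0.262 0.217 0.94 ]
scene -70 [0.054 0.382 0.923]
top 0 [-0.341 -0.183  0.922]
top -25 [-0.413 -0.186  0.892]
top -50 [-0.472 -0.218  0.854]
top -70 [-0.503 -0.263  0.823]
237 153 [42 71 22] [148 153 157]
238 153 [45 71 28] [134 138 140]
237 154 [44 71 21] [136 142 144]
238 154 [48 71 27] [127 131 132]
236 155 [44 71 14] [145 151 155]
237 155 [46 72 18] [127 131 133]
238 155 [49 72 23] [123 129 130]
239 155 [53 73 29] [130 132 133]
235 156 [44 70  8] [167 173 178]
236 156 [50 68 17] [141 147 149]
237 156 [49 72 16] [123 127 130]
238 156 [52 73 22] [123 127 129]
239 156 [55 73 28] [128 130 131]
234 157 [42 71 -3] [176 184 187]
235 157 [46 71  4] [160 166 170]
236 157 [50 71 11] [134 138 142]
237 157 [54 70 20] [123 126 129]
238 157 [56 72 22] [120 125 127]
239 157 [58 73 27] [129 131 132]
233 158 [ 41  71 -11] [165 171 175]
234 158 [45 71 -3] [161 169 172]

[... 10207 characters left out ...]
-234] [70 70 71]
195 189 [  49   14 -231] [69 69 69]
196 189 [  50   17 -229] [67 69 70]
197 189 [  49   21 -231] [70 71 70]
198 189 [  49   25 -230] [70 70 73]
199 189 [  48   29 -232] [70 70 70]
200 189 [  52   29 -224] [69 71 72]
201 189 [  52   33 -224] [66 67 67]
202 189 [  54   35 -220] [57 59 61]
203 189 [  54   39 -220] [54 55 56]
204 189 [  56   41 -216] [56 56 57]
205 189 [  56   45 -216] [53 54 56]
206 189 [  56   49 -216] [55 55 56]
207 189 [  57   52 -213] [54 54 57]
208 189 [  59   54 -209] [54 54 56]
209 189 [  58   58 -211] [53 55 54]
210 189 [  59   61 -208] [53 54 54]
211 189 [  61   63 -204] [53 53 54]
212 189 [  59   68 -208] [54 53 55]
213 189 [  62   69 -202] [52 52 54]
```

View pics/s6d.png

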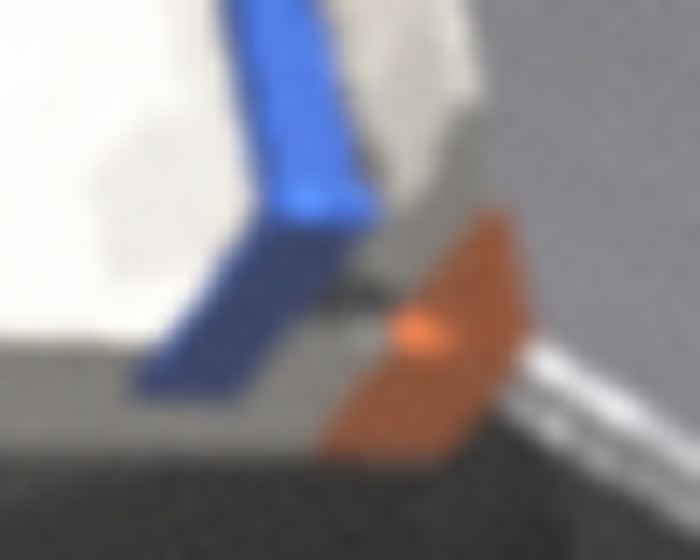

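Tilt and centring check out (30.0°, tote centre (0.552, -0.188, 0.226)). The collar's top shows beside the orange corner, but the plug and sleeve are hidden behind the near wall and bar. I'll turn the tilted tote 40° about the vertical through its centre, so the scene camera can see into the corner.

Run:
```python
from gen import *
mid=np.array([.551,-.1885,.2265]); az=np.radians(102.7)
r=Ro.from_rotvec(np.array([-np.sin(az),np.cos(az),0])*np.radians(30)).as_matrix(); R0=r@Rdown(-32.3);o=r@[0,0,.0635]
P=[]
for i in range(1,17):
    Y=Ro.from_euler('z',-40*mj(i/16),degrees=True).as_matrix(); P.append((mid+Y@o,Y@R0))
rows(P,mid+o,R0)
```

```text
{"delta_pos": [-0.0, 0.0, 0.0], "delta_rot": [-0.0005, 0.0013, -0.0005], "gripper": 0.0}, {"delta_pos": [-0.0003, 0.0, 0.0003], "delta_rot": [-0.004, 0.0097, -0.004], "gripper": 0.0}, {"delta_pos": [-0.0008, 0.0, 0.0008], "delta_rot": [-0.012, 0.0295, -0.012], "gripper": 0.0}, {"delta_pos": [-0.0016, 0.0, 0.0017], "delta_rot": [-0.0256, 0.0626, -0.0256], "gripper": 0.0}, {"delta_pos": [-0.0027, 0.0001, 0.003], "delta_rot": [-0.0444, 0.1088, -0.0444], "gripper": 0.0}, {"delta_pos": [-0.0039, 0.0003, 0.0046], "delta_rot": [-0.0679, 0.1664, -0.0679], "gripper": 0.0}, {"delta_pos": [-0.0053, 0.0006, 0.0066], "delta_rot": [-0.0948, 0.2322, -0.0948], "gripper": 0.0}, {"delta_pos": [-0.0065, 0.001, 0.0089], "delta_rot": [-0.1234, 0.3023, -0.1234], "gripper": 0.0}, 

{"delta_pos": [-0.0018, 0.0001, 0.0019], "delta_rot": [-0.0286, 0.0701, -0.0286], "gripper": 0.0}, {"delta_pos": [-0.0033, 0.0002, 0.0037], "delta_rot": [-0.0555, 0.1359, -0.0555], "gripper": 0.0}, {"delta_pos": [-0.0045, 0.0004, 0.0055], "delta_rot": [-0.079, 0.1935, -0.079], "gripper": 0.0}, {"delta_pos": [-0.0054, 0.0006, 0.0069], "delta_rot": [-0.0979, 0.2397, -0.0979], "gripper": 0.0}, {"delta_pos": [-0.006, 0.0008, 0.0079], "delta_rot": [-0.1114, 0.2728, -0.1114], "gripper": 0.0}, {"delta_pos": [-0.0063, 0.0009, 0.0085], "delta_rot": [-0.1195, 0.2926, -0.1195], "gripper": 0.0}, {"delta_pos": [-0.0065, 0.0009, 0.0088], "delta_rot": [-0.1229, 0.301, -0.1229], "gripper": 0.0}, {"delta_pos": [-0.0065, 0.001, 0.0089], "delta_rot": [-0.1234, 0.3023, -0.1234], "gripper": 0.0},
```

drive_tool --deltas '[{"delta_pos": [0, 0, 0], "delta_rot": [-0.0005, 0.0015, -0.0005], "gripper": 0.0}, {"delta_pos": [-0.0003, 0, 0.0003], "delta_rot": [-0.004, 0.01, -0.004], "gripper": 0.0}, {"delta_pos": [-0.0008, 0, 0.0008], "delta_rot": [-0.012, 0.0295, -0.012], "gripper": 0.0}, {"delta_pos": [-0.0016, 0, 0.0017], "delta_rot": [-0.0255, 0.0625, -0.0255], "gripper": 0.0}, {"delta_pos": [-0.0027, 0, 0.003], "delta_rot": [-0.0445, 0.109, -0.0445], "gripper": 0.0}, {"delta_pos": [-0.0039, 0.0003, 0.0046], "delta_rot": [-0.068, 0.1665, -0.068], "gripper": 0.0}, {"delta_pos": [-0.0053, 0.0006, 0.0066], "delta_rot": [-0.095, 0.232, -0.095], "gripper": 0.0}, {"delta_pos": [-0.0065, 0.001, 0.0089], "delta_rot": [-0.1235, 0.3025, -0.1235], "gripper": 0.0}]'

```text
clock: 12.5
eef_pos: [0.5562, -0.1569, 0.2814]
eef_rot: [[-0.781, -0.065, 0.621], [-0.514, -0.496, -0.699], [0.353, -0.866, 0.354]]
contact_force: [0.0, 0.4, -6.5]
opening: 0.0167
```

Run:
```python
from h import *
st(); p,d=shot('scene','s7')
cv2.imwrite('pics/s7c.png',cv2.resize(p[90:190,170:270],None,fx=6,fy=6,interpolation=cv2.INTER_CUBIC))
```

```text
('clock', 12.5)
('joint_positions', [-9.6316, 19.6029, 5.7085, 74.8527, -30.0081, 132.5647])
('eef_pos', [0.5562, -0.1569, 0.2814])
('contact_force', [0.0105, 0.3814, -6.4731])
('wrist_torque', [1.1231, -0.2294, 0.0103])
('opening', 0.0167)
[[-0.7814, -0.065, 0.6207], [-0.5143, -0.4962, -0.6995], [0.3535, -0.8657, 0.3543]]
```

View pics/s7c.png

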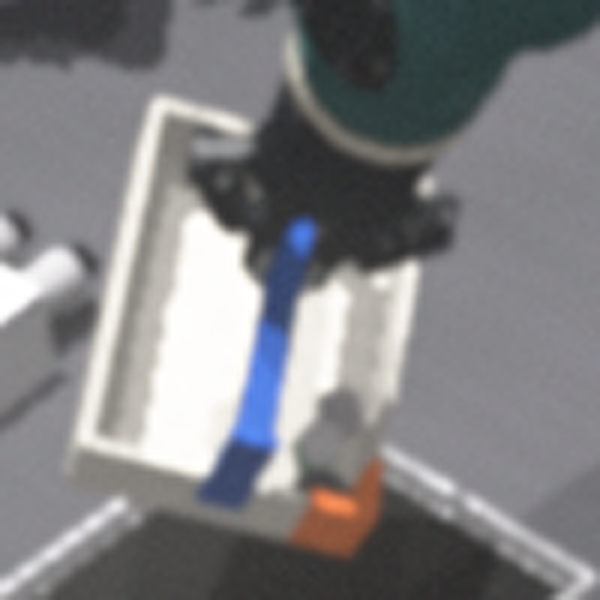

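A cluster now shows at crop (330, 440) next to the orange corner. I'll do the second half of the turn.

drive_tool --deltas '[{"delta_pos": [-0.0018, 0, 0.0019], "delta_rot": [-0.0285, 0.07, -0.0285], "gripper": 0.0}, {"delta_pos": [-0.0033, 0.0002, 0.0037], "delta_rot": [-0.0555, 0.136, -0.0555], "gripper": 0.0}, {"delta_pos": [-0.0045, 0.0004, 0.0055], "delta_rot": [-0.079, 0.1935, -0.079], "gripper": 0.0}, {"delta_pos": [-0.0054, 0.0006, 0.0069], "delta_rot": [-0.098, 0.24, -0.098], "gripper": 0.0}, {"delta_pos": [-0.006, 0.0008, 0.0079], "delta_rot": [-0.1115, 0.273, -0.1115], "gripper": 0.0}, {"delta_pos": [-0.0063, 0.0009, 0.0085], "delta_rot": [-0.1195, 0.2925, -0.1195], "gripper": 0.0}, {"delta_pos": [-0.0065, 0.001, 0.0088], "delta_rot": [-0.123, 0.301, -0.123], "gripper": 0.0}, {"delta_pos": [-0.0065, 0.001, 0.0089], "delta_rot": [-0.1235, 0.3025, -0.1235], "gripper": 0.0}]'

```text
clock: 13.55
eef_pos: [0.5665, -0.1603, 0.2814]
eef_rot: [[-0.909, -0.229, 0.347], [-0.219, -0.445, -0.868], [0.353, -0.866, 0.354]]
contact_force: [-0.8, -0.5, -5.4]
opening: 0.0173
```

Run:
```python
from h import *
st(); p,d=shot('scene','s8'); cv2.imwrite('pics/s8c.png',cv2.resize(p[90:190,170:270],None,fx=6,fy=6,interpolation=cv2.INTER_CUBIC))
cv2.imwrite('pics/s8d.png',cv2.resize(p[145:195,200:250],None,fx=12,fy=12,interpolation=cv2.INTER_CUBIC))
s=status.sense();R=np.array(s['eef_rot']); Rt=np.stack([-R[:,0],-R[:,2],-R[:,1]],1); mid=np.array(s['eef_pos'])-Rt[:,2]*.0635; print('mid',mid)
v,u=np.mgrid[100:185,175:250]; u=u.ravel();v=v.ravel();P=w('scene',d,u,v); T=(P-mid)@Rt
k=(abs(T[:,2]+.0235)<.005)&(abs(T[:,0])<.09)&(abs(T[:,1])<.065)&(p[v,u].min(1)>180);c=P[k].mean(0);n=np.linalg.svd(P[k]-c)[2][2];n*=np.sign(n[2]);print('n',n@Rt,np.degrees(np.arccos(n[2])),k.sum())
# height map in tote frame, 5mm grid
k=(T[:,0]>.02)&(T[:,0]<.098)&(T[:,1]>0)&(T[:,1]<.072)&(T[:,2]<.01)&(T[:,2]>-.03)
H=np.full((15,16),-9)
for t in T[k]:
    i=int(t[1]//.005); j=int((t[0]-.02)//.005); H[min(i,14),min(j,15)]=max(H[min(i,14),min(j,15)],round(t[2]*1000+23.5))
print('rows y 0..70, cols x 20..95');print(H)
t2=shot('top','t8')
cv2.imwrite('pics/full8.png',p)
```

```text
('clock', 13.55)
('joint_positions', [-10.3948, 28.4977, 19.9748, 91.0036, -28.5961, 154.3682])
('eef_pos', [0.5665, -0.1603, 0.2814])
('contact_force', [-0.7931, -0.4981, -5.3788])
('wrist_torque', [0.9035, -0.5003, -0.0284])
('opening', 0.0173)
[[-0.9094, -0.2293, 0.347], [-0.2193, -0.4446, -0.8685], [0.3534, -0.8659, 0.354]]
mid [ 0.55186672 -0.18849159  0.22645173]
n [ 7.40686399e-04 -2.98137486e-04  9.99999681e-01] 30.032883168854614 868
rows y 0..70, cols x 20..95
[[ 2  3  1  2 -1  0  0 -1  4  3 -5 -9 -9 -9 -9 -9]
 [ 3  3  0 -1 -3 -2  5 -2 -1 -3  6  3 -3 -9 -9 -9]
 [ 2  2  4  4  2  2 -4 -2  3  0 -1 -1 -3 -9 -9 -9]
 [ 5  0 -2  2  1  1  0  1  0  3  4  3 -9 -9 -9 -9]
 [ 5  0  4  1  3  1  2  0  3  4  1  0  0 -9 -9 -9]
 [ 0  3 -1  1  5  3  0 -1  6  3  2 -3  3 -9 -9 -9]
 [ 3 -3  2  4  0 -2  2  1  3 -3  3  3 -9 -9 -9 -9]
 [ 2  2 -3  2 -9 16 24 18 -2  4  2 12 13 -9 -9 -9]
 [ 2  4  4 -9 22 21 22 20 20 -9 18 14 15 -9 -9 -9]
 [-9 24 10  9 20 18 19 20 23 13 12 16 -9 -9 -9 -9]
 [21 24 24 11 22 22 19 20 19 15 16  3  4 -9 -9 -9]
 [24 25 21 21 13 21 20 20 17 14 13  2 -9 -9 -9 -9]
 [26 23 21 16 12 11 28 20 -2 15 16  0 -9 -9 -9 -9]
 [10 21  6  3  3 -2 -9  3 -9  5 11 17 17 -9 -9 -9]
 [-9 -9 -9 -9 -9 -9 -9 -9 -9 -9 -9 -9 -9 -9 -9 -9]]
```

View pics/s8c.png

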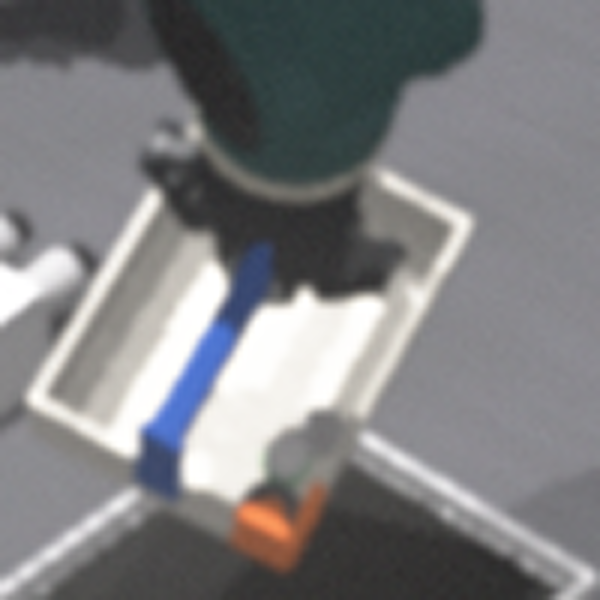

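View pics/s8d.png

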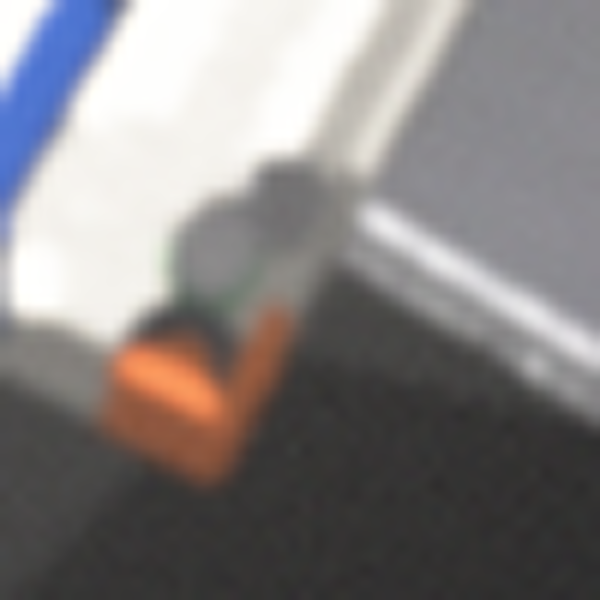

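View pics/full8.png

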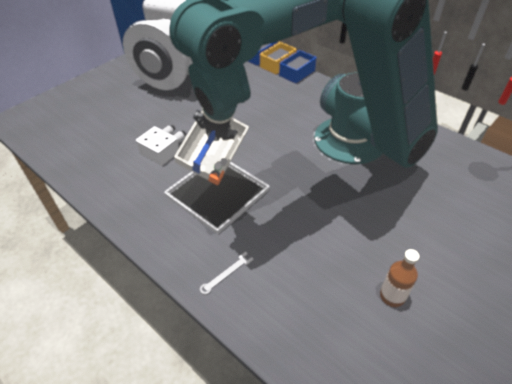

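Run:
```python
from h import *
p,d=load('s8')
s=status.sense();R=np.array(s['eef_rot']); Rt=np.stack([-R[:,0],-R[:,2],-R[:,1]],1); mid=np.array(s['eef_pos'])-Rt[:,2]*.0635
v,u=np.mgrid[100:185,175:250]; u=u.ravel();v=v.ravel();T=(w('scene',d,u,v)-mid)@Rt*1000
T[:,2]+=23.5
k=(T[:,0]>-20)&(T[:,0]<95)&(T[:,1]>20)&(T[:,1]<70)&(T[:,2]>5)&(T[:,2]<28)
# render at 1 mm with colour
img=np.full((76,130,3),60,np.uint8)
for a,b in zip(T[k],np.stack([u,v],1)[k]):
    cv2.circle(img,(int(a[0]+25),int(a[1])),1,[int(x) for x in p[b[1],b[0]]],-1)
cv2.imwrite('pics/map8.png',cv2.resize(img,None,fx=6,fy=6,interpolation=0))
for lo,hi in((-20,36),(36,66),(66,95)):
    q=k&(T[:,0]>lo)&(T[:,0]<=hi)&(T[:,1]<67); print(lo,hi,q.sum(),T[q].min(0).round(),T[q].max(0).round(),T[q].mean(0).round(), np.percentile(T[q][:,2],[10,50,90]).round())
```

```text
-20 36 41 [-10.  38.   5.] [36. 67. 26.] [28. 57. 17.] [ 9. 20. 24.]
36 66 67 [36. 29.  5.] [66. 67. 28.] [52. 51. 17.] [ 9. 18. 21.]
66 95 30 [66. 39.  8.] [83. 66. 18.] [73. 52. 13.] [11. 13. 16.]
```

View pics/map8.png

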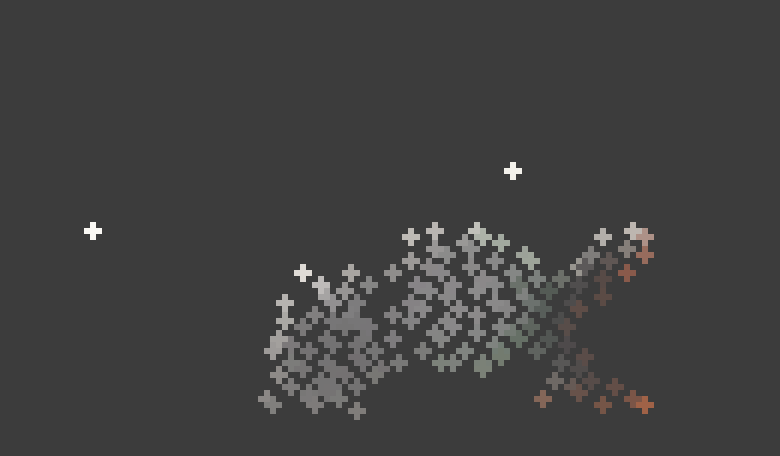

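Tilt is 30.0°. The fittings form a chain along the +y wall, in tote x, y: collar in the corner (79, 54) mm, sleeve (51, 48), plug about (26, 56), which is 71 mm from the corner. I'll swing the downhill direction a bit toward +x, by turning about the tool axis with the tilt unchanged, so the plug nudges the sleeve round and they pack tighter.

drive_tool --deltas '[{"delta_pos": [0, 0, 0], "delta_rot": [0, -0.01, 0], "gripper": 0.0}, {"delta_pos": [0, 0, 0], "delta_rot": [0, -0.05, 0], "gripper": 0.0}, {"delta_pos": [0, 0, 0], "delta_rot": [0, -0.12, 0], "gripper": 0.0}, {"delta_pos": [0, 0, 0], "delta_rot": [0, -0.21, 0], "gripper": 0.0}, {"delta_pos": [0, 0, 0], "delta_rot": [0, -0.3, 0], "gripper": 0.0}, {"delta_pos": [0, 0, 0], "delta_rot": [0, -0.37, 0], "gripper": 0.0}, {"delta_pos": [0, 0, 0], "delta_rot": [0, -0.41, 0], "gripper": 0.0}, {"delta_pos": [0, 0, 0], "delta_rot": [0, -0.42, 0], "gripper": 0.0}]'

```text
clock: 14.65
eef_pos: [0.5664, -0.1602, 0.2815]
eef_rot: [[-0.689, -0.229, 0.688], [-0.555, -0.445, -0.703], [0.467, -0.866, 0.179]]
contact_force: [-0.2, -0.3, -5.5]
opening: 0.0173
```

```bash
cat > look.py <<'E'
from h import *
import sys
tag=sys.argv[1]
st(); p,d=shot('scene',tag); cv2.imwrite(f'pics/{tag}c.png',cv2.resize(p[90:190,170:270],None,fx=6,fy=6,interpolation=cv2.INTER_CUBIC))
s=status.sense();R=np.array(s['eef_rot']); Rt=np.stack([-R[:,0],-R[:,2],-R[:,1]],1); mid=np.array(s['eef_pos'])-Rt[:,2]*.0635
dn=-Rt.T@[0,0,1]; print('mid',mid.round(4),'a',np.degrees(np.arctan2(dn[1],dn[0])),'tilt',np.degrees(np.arccos(Rt[2,2])))
v,u=np.mgrid[90:190,170:270]; u=u.ravel();v=v.ravel();P=w('scene',d,u,v);T=(P-mid)@Rt*1000;T[:,2]+=23.5
k=(abs(T[:,2])<5)&(abs(T[:,0])<90)&(abs(T[:,1])<65)&(p[v,u].min(1)>180);n=np.linalg.svd(P[k]-P[k].mean(0))[2][2];n*=np.sign(n[2]);print('n',(n@Rt).round(4),np.degrees(np.arccos(n[2])),k.sum())
k=(T[:,0]>-20)&(T[:,0]<95)&(T[:,1]>-20)&(T[:,1]<70)&(T[:,2]>5)&(T[:,2]<28)
img=np.full((100,130,3),60,np.uint8)
for a,b in zip(T[k],np.stack([u,v],1)[k]): cv2.circle(img,(int(a[0]+25),int(a[1])+25),1,[int(x) for x in p[b[1],b[0]]],-1)
cv2.imwrite(f'pics/{tag}m.png',cv2.resize(img,None,fx=6,fy=6,interpolation=0))
E
python3 look.py s9
```

```text
('clock', 14.65)
('joint_positions', [-10.392, 28.4925, 19.9734, 91.0147, -28.5958, 130.2859])
('eef_pos', [0.5664, -0.1602, 0.2815])
('contact_force', [-0.181, -0.3398, -5.5458])
('wrist_torque', [0.9802, -0.5046, 0.001])
('opening', 0.0173)
[[-0.6885, -0.2294, 0.688], [-0.5547, -0.4445, -0.7034], [0.4672, -0.8659, 0.1789]]
mid [ 0.5518 -0.1885  0.2264] a 20.945975587856804 tilt 30.015964255578368
n [-0.0068 -0.0029  1.    ] 29.594822041666397 870
```

View pics/s9c.png

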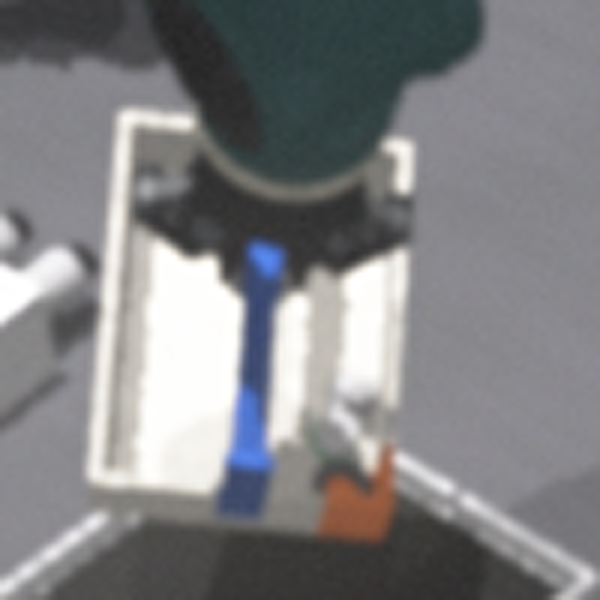

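View pics/s9m.png

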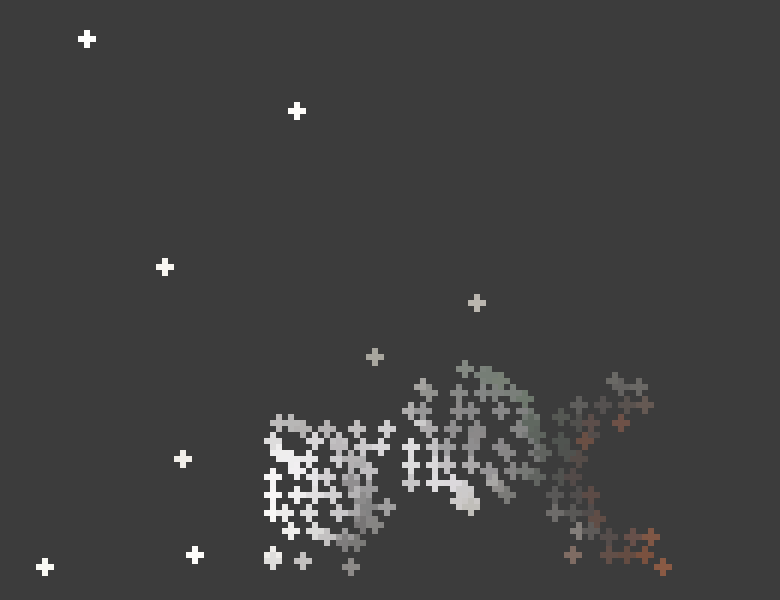

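drive_tool --deltas '[{"delta_pos": [0, 0, 0], "delta_rot": [0, -0.02, 0], "gripper": 0.0}, {"delta_pos": [0, 0, 0], "delta_rot": [0, -0.08, 0], "gripper": 0.0}, {"delta_pos": [0, 0, 0], "delta_rot": [0, -0.16, 0], "gripper": 0.0}, {"delta_pos": [0, 0, 0], "delta_rot": [0, -0.24, 0], "gripper": 0.0}, {"delta_pos": [0, 0, 0], "delta_rot": [0, -0.3, 0], "gripper": 0.0}, {"delta_pos": [0, 0, 0], "delta_rot": [0, -0.32, 0], "gripper": 0.0}, {"delta_pos": [0, 0, 0], "delta_rot": [0, -0.32, 0], "gripper": 0.0}, {"delta_pos": [0, 0, 0], "delta_rot": [0, -0.32, 0], "gripper": 0.0}]'

```text
clock: 15.7
eef_pos: [0.5664, -0.1603, 0.2813]
eef_rot: [[-0.438, -0.23, 0.869], [-0.747, -0.444, -0.494], [0.5, -0.866, 0.023]]
contact_force: [-0.2, -0.1, -6.2]
opening: 0.0169
```

```bash
python3 look.py s10
```

```text
('clock', 15.7)
('joint_positions', [-10.3957, 28.5075, 19.9816, 91.0217, -28.5928, 112.034])
('eef_pos', [0.5664, -0.1603, 0.2813])
('contact_force', [-0.1971, -0.1366, -6.2162])
('wrist_torque', [0.9848, -0.5914, 0.0199])
('opening', 0.0169)
[[-0.4384, -0.2296, 0.869], [-0.7471, -0.4444, -0.4943], [0.4997, -0.8659, 0.0233]]
mid [ 0.5518 -0.1885  0.2264] a 2.6624397839189027 tilt 30.014679251840167
n [-0.0101 -0.0017  0.9999] 29.43063292642378 1020
```

View pics/s10c.png

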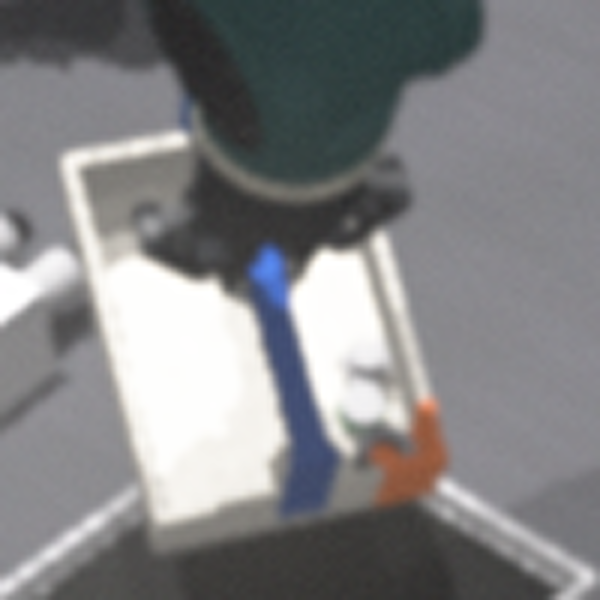

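View pics/s10m.png

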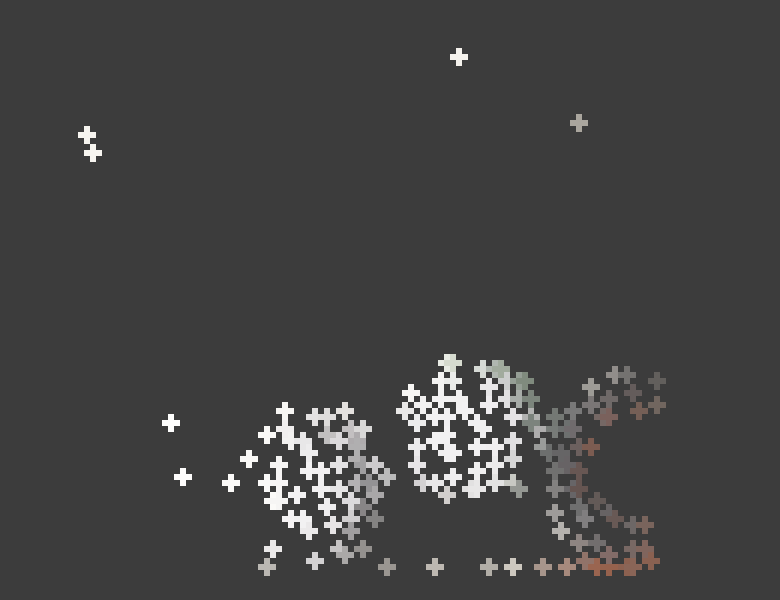

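drive_tool --deltas '[{"delta_pos": [0, 0, 0], "delta_rot": [0, -0.02, 0], "gripper": 0.0}, {"delta_pos": [0, 0, 0], "delta_rot": [0, -0.07, 0], "gripper": 0.0}, {"delta_pos": [0, 0, 0], "delta_rot": [0, -0.13, 0], "gripper": 0.0}, {"delta_pos": [0, 0, 0], "delta_rot": [0, -0.18, 0], "gripper": 0.0}, {"delta_pos": [0, 0, 0], "delta_rot": [0, -0.2, 0], "gripper": 0.0}, {"delta_pos": [0, 0, 0], "delta_rot": [0, -0.21, 0], "gripper": 0.0}, {"delta_pos": [0, 0, 0], "delta_rot": [0, -0.22, 0], "gripper": 0.0}]'

```text
clock: 16.62
eef_pos: [0.5664, -0.1603, 0.2813]
eef_rot: [[-0.237, -0.23, 0.944], [-0.837, -0.444, -0.319], [0.493, -0.866, -0.087]]
contact_force: [-1.3, 0.2, -5.6]
opening: 0.0173
```

```bash
python3 look.py s11
```

```text
('clock', 16.625)
('joint_positions', [-10.3968, 28.5072, 19.982, 91.0222, -28.593, 99.3743])
('eef_pos', [0.5664, -0.1603, 0.2813])
('contact_force', [-1.2976, 0.1957, -5.5854])
('wrist_torque', [0.9841, -0.6407, -0.0202])
('opening', 0.0173)
[[-0.2373, -0.2296, 0.9439], [-0.8372, -0.4444, -0.3186], [0.4927, -0.8659, -0.0868]]
mid [ 0.5518 -0.1885  0.2264] a -10.023831215681094 tilt 30.017403804059267
n [-0.0022  0.0041  1.    ] 29.85228563661489 858
```

View pics/s11c.png

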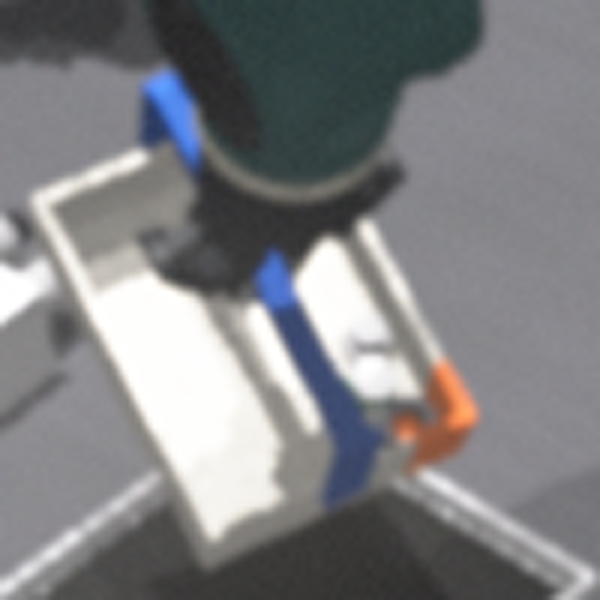

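View pics/s11m.png

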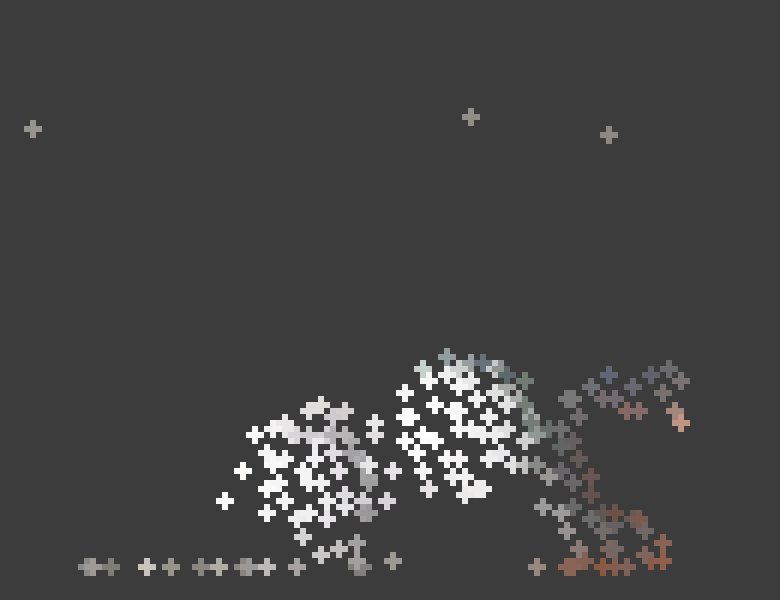

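drive_tool --deltas '[{"delta_pos": [0, 0, 0], "delta_rot": [0, -0.05, 0], "gripper": 0.0}, {"delta_pos": [0, 0, 0], "delta_rot": [0, -0.1, 0], "gripper": 0.0}, {"delta_pos": [0, 0, 0], "delta_rot": [0, -0.14, 0], "gripper": 0.0}, {"delta_pos": [0, 0, 0], "delta_rot": [0, -0.14, 0], "gripper": 0.0}]'

```text
clock: 17.18
eef_pos: [0.5664, -0.1603, 0.2814]
eef_rot: [[-0.104, -0.23, 0.968], [-0.873, -0.444, -0.199], [0.476, -0.866, -0.154]]
contact_force: [-0.6, 0.5, -5.7]
opening: 0.0167
```

```bash
python3 look.py s12
```

```text
('clock', 17.175)
('joint_positions', [-10.3956, 28.5072, 19.9844, 91.0235, -28.5937, 91.3849])
('eef_pos', [0.5664, -0.1603, 0.2814])
('contact_force', [-0.5622, 0.4901, -5.6532])
('wrist_torque', [0.9349, -0.5874, -0.0372])
('opening', 0.0167)
[[-0.1038, -0.2296, 0.9677], [-0.8734, -0.4445, -0.1991], [0.4758, -0.8659, -0.1544]]
mid [ 0.5518 -0.1885  0.2264] a -17.939049309203124 tilt 30.017455700868013
n [-3.1e-03 -5.0e-04  1.0e+00] 29.85943986169931 847
```

View pics/s12c.png

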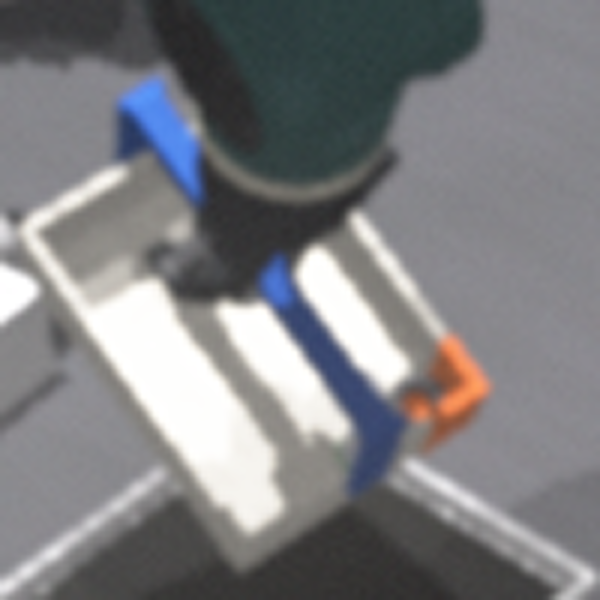

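View pics/s12m.png

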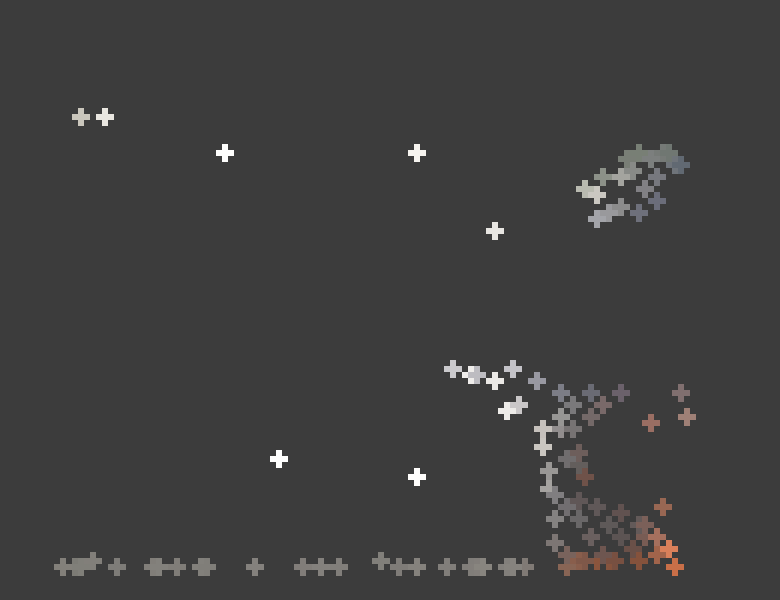

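The sleeve and plug broke loose and are running down the x wall. I'll swing back past the diagonal at once, so they come up beside the collar from different sides.

drive_tool --deltas '[{"delta_pos": [0, 0, 0], "delta_rot": [0, 0.18, 0], "gripper": 0.0}, {"delta_pos": [0, 0, 0], "delta_rot": [0, 0.365, 0], "gripper": 0.0}, {"delta_pos": [0, 0, 0], "delta_rot": [0, 0.55, 0], "gripper": 0.0}, {"delta_pos": [0, 0, 0], "delta_rot": [0, 0.735, 0], "gripper": 0.0}, {"delta_pos": [0, 0, 0], "delta_rot": [0, 0.92, 0], "gripper": 0.0}, {"delta_pos": [0, 0, 0], "delta_rot": [0, 1.1, 0], "gripper": 0.0}, {"delta_pos": [0, 0, 0], "delta_rot": [0, 1.2, 0], "gripper": 0.0}, {"delta_pos": [0, 0, 0], "delta_rot": [0, 1.22, 0], "gripper": 0.0}]'

```text
clock: 18.23
eef_pos: [0.5664, -0.1602, 0.2813]
eef_rot: [[-0.945, -0.23, 0.235], [-0.113, -0.444, -0.889], [0.308, -0.866, 0.394]]
contact_force: [-1.2, 0.1, -5.5]
opening: 0.0171
```

```bash
python3 look.py s13
```

```text
('clock', 18.225)
('joint_positions', [-10.3924, 28.5068, 19.9807, 91.0255, -28.593, 161.3193])
('eef_pos', [0.5664, -0.1602, 0.2813])
('contact_force', [-1.2082, 0.1364, -5.4932])
('wrist_torque', [1.03, -0.4345, 0.0328])
('opening', 0.0171)
[[-0.9446, -0.2296, 0.2346], [-0.1127, -0.4445, -0.8887], [0.3084, -0.8659, 0.3939]]
mid [ 0.5518 -0.1885  0.2263] a 51.91764934461148 tilt 30.020076879934322
n [-0.001 -0.002  1.   ] 29.896161595656267 825
```

View pics/s13c.png

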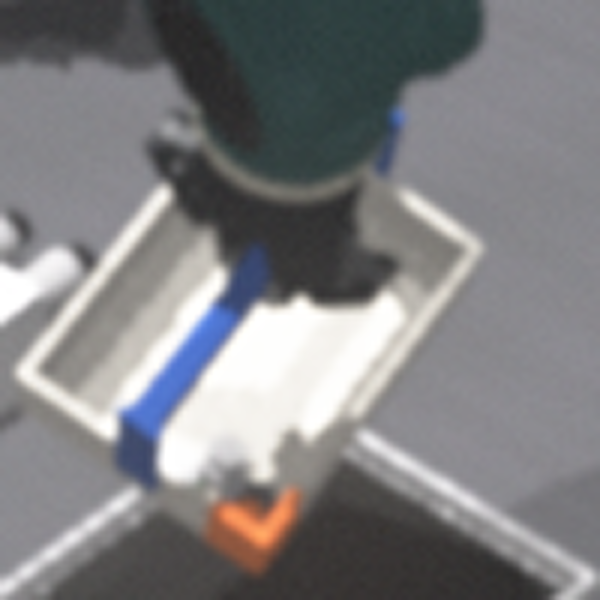

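View pics/s13m.png

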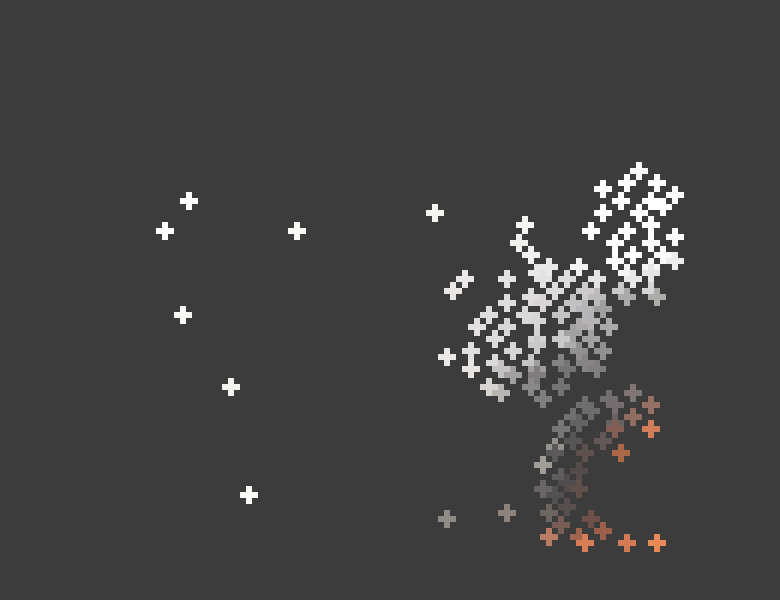

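Packed tighter now: collar (79, 54), plug about (66, 28), sleeve about (83, 9) in tote x, y mm, all within about 63 mm of the corner. I'll settle back near the diagonal, then check they're at rest.

drive_tool --deltas '[{"delta_pos": [0, 0, 0], "delta_rot": [0, -0.02, 0], "gripper": 0.0}, {"delta_pos": [0, 0, 0], "delta_rot": [0, -0.06, 0], "gripper": 0.0}, {"delta_pos": [0, 0, 0], "delta_rot": [0, -0.09, 0], "gripper": 0.0}, {"delta_pos": [-0.0005, 0, 0], "delta_rot": [0, -0.1, 0], "gripper": 0.0}, {"delta_pos": [-0.0005, 0, 0], "delta_rot": [0, -0.1, 0], "gripper": 0.0}, {"delta_pos": [-0.0005, 0, 0], "delta_rot": [0, -0.1, 0], "gripper": 0.0}, {"delta_pos": [-0.0005, 0, 0], "delta_rot": [0, -0.1, 0], "gripper": 0.0}, {"delta_pos": [-0.0005, 0, 0], "delta_rot": [0, -0.1, 0], "gripper": 0.0}]'

```text
clock: 19.27
eef_pos: [0.5669, -0.1602, 0.2812]
eef_rot: [[-0.916, -0.23, 0.329], [-0.202, -0.444, -0.873], [0.346, -0.866, 0.361]]
contact_force: [-0.4, 0.2, -5.8]
opening: 0.017
```

```bash
python3 look.py s14
python3 - <<'E'
import cv2
a=cv2.imread('pics/s14c.png');b=cv2.imread('pics/s14m.png')
import numpy as np
cv2.imwrite('pics/s14j.png',cv2.resize(np.hstack([a,b[:,180:]]),None,fx=.65,fy=.65))
E
```

```text
('clock', 19.275)
('joint_positions', [-10.3816, 28.5628, 20.0538, 91.0457, -28.5914, 155.5501])
('eef_pos', [0.5669, -0.1602, 0.2812])
('contact_force', [-0.3778, 0.2113, -5.7926])
('wrist_torque', [0.9845, -0.4001, 0.0008])
('opening', 0.017)
[[-0.9162, -0.2296, 0.3286], [-0.2016, -0.4445, -0.8728], [0.3464, -0.8659, 0.3609]]
mid [ 0.5523 -0.1885  0.2262] a 46.17749912880362 tilt 30.017653951984094
n [-0.0068 -0.0057  1.    ] 29.515116781920955 807
```

View pics/s14j.png

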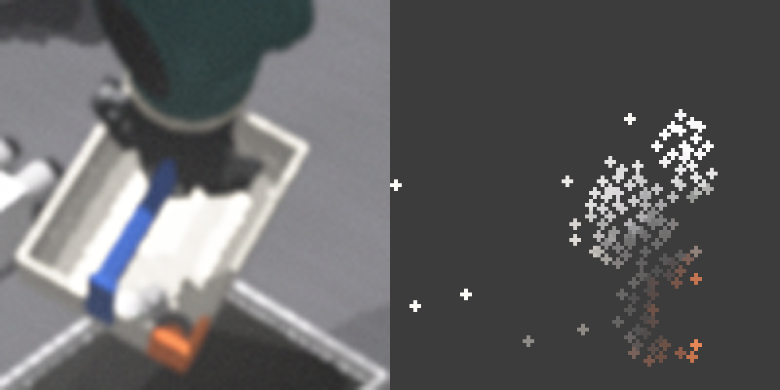

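View pics/s14.png

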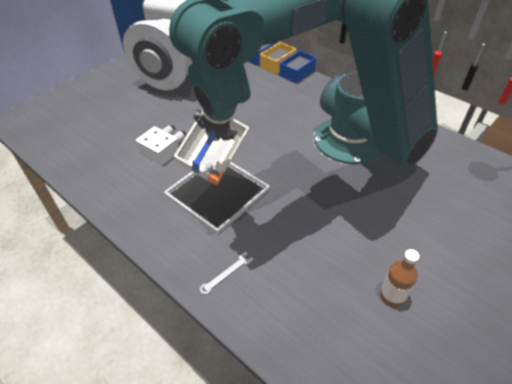

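```bash
python3 -c "
from h import *
print(order.job_done()); st()"
```

```text
the job is handed in; nothing more can be done
None
the job is handed in; nothing more can be done
```

I carried the tote level by its blue bar to the tray, tilted it there, and handed it in at about 19.3 s, still held in the air. All three fittings lie against each other in the orange corner.

**Last checks before hand-in:**
- **Tilt:** the arm pose gives 30.0° with the orange corner lowest. A plane fitted to the tote floor in the depth image gives 29.5°.
- **Position:** the tote's centre is at (0.552, -0.189), against a measured tray centre of (0.551, -0.1885). By geometry, the lowest corner is about 0.14 m above the bench.
- **Grip:** the opening is steady at 17 mm, and I saw no slip.
- **Fittings:** nothing spilled. By image estimate, the centres are about 24 mm (collar), 52 mm (plug) and 64 mm (sleeve) from the orange corner. They did not move between the last two pictures.
- **Bystanders:** the bottle, manifold and wrench look unmoved in the final scene picture.

**What did not go as planned:**
- **First tilt:** the fittings queued along one wall, with the plug about 71 mm from the corner.
- **Repacking:** I turned the tilted tote about the tool axis over the tray to pack them tighter. For about 2 s the neighbouring +x corner was slightly lower than the orange one, and the plug and sleeve slid along the wall before settling back.
- **Result:** the packing is only moderately tighter, with the sleeve now against the x wall beyond the plug.

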